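# Raise the date coder by one turn and feed the taller jars

## Task

The next batch of jars is 10 mm taller than the last, so raise the date coder's print head by pushing the red handle of the hand wheel round with your fingertips, clockwise seen from above, through exactly one full turn, so that the handle stops where it started. Then push the waiting row of jars along its lane until the first jar stands against the white stop under the print head, all three upright. Only push: do not grip the handle or a jar, do not lift a jar or let one strike the head, and leave everything else where it is; finish clear of everything.

Things in the scene. Friction and masses are not known exactly. Their poses are not given: they have to be found in the camera images.
- stand: Date-coding stand, fixed: blue-grey base plate 275 x 540 mm, 12 mm thick; two upright shafts joined on top by a grey bridge (160 mm wide, top at 216 mm) that carries the hand wheel. Origin: on the wheel's axis at table height; z up; -x is its front (to the robot), +y points along the lane to the waiting jars. The lane's centre line is x = -130 mm.
- jar_place (a point): Centre of the lane floor (12 mm above the table) right under the print head: where the first jar's underside belongs, at (-130, 0) mm in the stand's frame. A white stop (50 mm wide, top 62 mm above the table) stands 32.5 mm beyond it, so a jar (radius 32 mm) pushed against it is centred here.
- lane_end (a point): Open end of the lane, at (-130, 325, 12) mm in the stand's frame. Jars are pushed from here straight towards jar_place (the stand's -y). Two steel guide rails along the lane, 69 mm apart inside, tops 52 mm above the table, run from here to 25 mm past jar_place.
- wheel_hub (a point): Point on the upright axis of the hand wheel, 247 mm above the table, level with about the top of the wheel's rim (hub top 252 mm, rim 152 mm outer diameter, three spokes).
- handwheel (a joint): Hand wheel angle, rad. Grows when the wheel is turned clockwise seen from above; that raises the print head 10 mm per turn. It stands anywhere between -1.5 and 1.5 at the start; one full turn is +6.283. Stiff: it needs about 3 N at the handle and stays where it is left. At 0 the handle points to the stand's -x.
- grip_mid (a point): Middle of the red handle, on its axis, 275.5 mm above the table and 65 mm from the wheel's axis; it travels with the wheel.
- grip: The red upright handle on the rim at the end of one spoke, a freely revolving round grip 25 mm in diameter, 55 mm tall, from 248 to 303 mm above the table. Origin: centre of its lower end. (It spins on its own pin, so its yaw says nothing of the wheel.)
- print_head: White print head (110 mm along x, 56 mm along y, 68 mm tall) over the lane above jar_place, on a carriage riding on the shafts. Origin: on the wheel's axis at the height of the head's underside, which is 105 to 109 mm above the table at the start (too low for the waiting jars, whose lids reach 112 mm) and 10 mm higher after one turn.
- print_point (a point): Centre of the print head's underside, over the lane; a jar against the stop stands straight below it.
- row_jar1: First waiting jar, nearest the print head, 95 to 115 mm from it along the lane: round brown-filled glass jar, 64 mm diameter, 100 mm tall with its gold lid (lid 62 mm diameter, 16 mm high), cream label. Origin: centre of its underside, z up. About 0.3 kg.
- row_jar2: Second waiting jar, behind the first with a gap of a few mm: round brown-filled glass jar, 64 mm diameter, 100 mm tall with its gold lid (lid 62 mm diameter, 16 mm high), cream label. Origin: centre of its underside, z up.
- row_jar3: Last waiting jar, the one to push; the lane behind it is free: round brown-filled glass jar, 64 mm diameter, 100 mm tall with its gold lid (lid 62 mm diameter, 16 mm high), cream label. Origin: centre of its underside, z up.
- coded_jar1: Jar of the last batch on the stand's base plate beyond the stop (bystander): round brown-filled glass jar, 64 mm diameter, 90 mm tall with its gold lid (lid 62 mm diameter, 16 mm high), red label. Origin: centre of its underside, z up.
- coded_jar2: Another jar of the last batch on the base plate (bystander): round brown-filled glass jar, 64 mm diameter, 90 mm tall with its gold lid (lid 62 mm diameter, 16 mm high), red label. Origin: centre of its underside, z up.
- label_roll: Roll of white labels lying flat on the base plate beside the lane (bystander): 80 mm diameter, 45 mm high. Origin: centre of its underside.
- sample_jar: Jar of the last batch on the table to the right (bystander): round brown-filled glass jar, 64 mm diameter, 90 mm tall with its gold lid (lid 62 mm diameter, 16 mm high), red label. Origin: centre of its underside, z up.
- empty_jar: Empty open glass jar on the table to the right (bystander), 66 mm diameter, 84 mm tall. Origin: centre of its underside.
- spare_lid: Gold lid lying on the table to the left (bystander), 62 mm diameter, 14 mm high. Origin: centre of its underside.
- marker: White and blue marker pen lying on the table to the left (bystander), 110 x 13 x 13 mm. Origin: centre of its underside.

How it is judged:
By the outcome, as a careful person would: the job done as asked, in the order asked, and still so for the second after the job is handed in, with the robot touching nothing.
It also fails if it takes over 72 s, if anything falls off the work surface, if the arm or the gripper's body presses on something with over 40 N, if the wrist force passes 120 N, or if a joint passes its speed limit or range.

## Robot

A 7-joint arm with a two-finger parallel gripper is mounted at the origin on the work surface. World frame = base frame: x ahead of the robot, y to its left, z up, the work surface at z = 0. Lengths are in m, angles in rad, forces in N, time in s.
With the tool pointing down it reaches from about 0.425 to 0.875 m from the base axis. Payload 4.7 kg.
Tool frame: the origin (TCP) lies on the centre line of the jaws, within the pads' length; the fingertips stand ahead of it and the grasp point (between the pads) lies 8 mm behind it (ctrl.finger_overhang is the x of the fingertips in the tool frame, in m); x points along the fingers, z is the direction in which the jaws open and shut, and the axes are right-handed (so a half turn about x gives the same grasp; the last joint's range is limited). The gripper opens to 87 mm and grips with 3 to 60 N. Pads are 19 mm wide; open, the fingers measure 117 mm over their backs; the gripper's body (75 mm by 190 mm) begins 51 mm behind the grasp point.
Start: joints at [1.206, 0.321, -0.07, 1.45, 0.023, 1.371, -0.057], TCP at [0.24, -0.604, 0.234] pointing down, gripper open.
Joint ranges: [-2.86, 2.86], [-0.3, 2.09], [-1.38, 1.24], [0.06, 2.45], [-1.56, 4.7], [0.09, 2.05], [-2.69, 2.69]. Speed limits (rad/s): [2.57, 2.57, 3.14, 3.14, 3.14, 3.14, 3.14].

## Interface

Orientations are given as a rotation vector (axis times angle).
In Python, from bench import readout, viewer, job, nets, ctrl gives the robot as it stands.
- The arm moves only by the shell command python3 -m creep 'ROWS' [FORCE]. ROWS is JSON, a list of rows, each an object with "linear": the shift along the tool's x, y, z in m, a list of three; "twist": the turn, a rotation vector about the tool's x, y, z in degrees, a list of three; "fingers": the gripper's target within -1 to 1 (shut at 1, half-way at 0, fully open at -1). A call has 1 to 8 rows; each row is the pose to reach, as a shift and turn from the pose commanded when the call began, along the tool's axes at that moment; what a row does not reach only later rows make up. A row lasts 1/12 s, in which the tool goes at most 41.7 mm and 7.16 degrees, less where a joint would pass 70% of its speed; a pose out of reach is approached as far as the arm can. A call with a gripper value outside its range is refused whole. The fingers move at their own pace and stop on an object; FORCE is the grip in N (left out, the last holds). Time passes only in rows, so rows that repeat a pose let the fingers close. It gives the time, the measured TCP pose, the force and the opening at its end, in the units of the state.
- readout.get_state(): the state, without advancing time (a new reading comes with each control period).
- viewer.get_image(name): name is "side" or "top"; returns (picture, depth): 400x640x3 uint8, red, green, blue; 400x640 float32, m along the optical axis (not along the pixel's ray), 0 where there is no reading.
- viewer.camera_params(name): a dict with "K" (3x3 intrinsics, pixels), "k1" (the pictures are not rectified: a ray, as slopes to the right and down, at radius r is drawn at 1 + k1 r^2 times it, then the intrinsics apply), "cam_to_world" (4x4, takes a point from camera to world coordinates). Camera axes: x right, y down, z forward; pixel columns grow to the right and rows downward; lengths in m; the calibration is good to about 2 mm. A picture is of the moment at which its call begins. camera_params takes no time and is no camera call.
- job.close_job(): hands the job in, once; it reports no verdict.
Trained networks look in the newest picture that a camera, given by its name, has taken for a name from the list of things; names that differ only in an ending like _2 or _b are one class to them, and where a whole thing is asked for, a point or a joint stands for the part that bears it (a point fixed in the world has none). Each returns a list of dicts, best first, with "conf" (0 to 1); they miss things now and then, are a little off and sometimes report something else, mostly with a low value. They report only what shows in the picture. A call takes as long as a camera call.
- nets.boxes_of(camera, label): "centre" ([x, y, z] in m, in world coordinates, good to about 4 mm: the middle of the surface that is visible of it).
- nets.place_of(camera, label): "centre" ([x, y, z] in m, in world coordinates, good to about 4 mm: a listed point, or the origin of a listed thing).
The state is a dict: "time": time; "joint_positions": joint angles; "qd": joint speeds; "joint_torque": joint torques, N m; "position": TCP position; "tool_rot": TCP orientation; "ft_force": force on the tool from outside, world axes, zero at the start; "torque": the same for the moment, N m; "grip_width": opening from 0.0 (shut) to 1.0 (fully open).
Only numpy, scipy, OpenCV 4.12 (cv2) and the standard library are available. Lean on these libraries where they do the work, as an engineer would, in place of code of your own. Each camera call takes 0.05 s, during which the arm holds its last target.

## Working session

There is one attempt and no reset: what is moved stays moved. The work goes in short steps, Python scripts to look and compute and a shell command to move; the robot and the scene stay as the last step left them, time stands still between calls to the robot, and variables do not carry over. Pictures are saved under pics/ and viewed, and the job is handed in when it is done.

```bash
ls; mkdir -p pics
python3 - <<'E'
from bench import readout, viewer, job, nets, ctrl
import cv2
s=readout.get_state();print(s['time'],s['position'],s['tool_rot'],s['ft_force'],s['grip_width'],ctrl.finger_overhang)
for c in ['side','top']:
    im,d=viewer.get_image(c);cv2.imwrite(f'pics/{c}0.png',im[:,:,::-1])
    for l in ['wheel_hub','grip_mid','jar_place','lane_end','row_jar','print_head','stand','coded_jar','label_roll']:
        print(c,l,[( [round(v,3) for v in r['centre']],round(r['conf'],2)) for r in nets.place_of(c,l)][:4])
E
```

```text
pics
0.0 [ 0.24009504 -0.60346267  0.23246503] [ 0.92682104  1.36660815 -0.92523832] [ 0.14683936 -0.27215827  0.56801294] 0.9967177386267243 0.011
side wheel_hub [([0.62, -0.044, 0.247], 0.6)]
side grip_mid [([0.587, -0.103, 0.269], 0.6)]
side jar_place [([0.488, -0.03, 0.012], 0.64)]
side lane_end [([0.522, 0.293, 0.014], 0.88)]
side row_jar [([0.512, 0.219, 0.011], 0.92), ([0.501, 0.078, 0.012], 0.89), ([0.505, 0.149, 0.013], 0.72)]
side print_head [([0.614, -0.043, 0.105], 0.9)]
side stand [([0.618, -0.043, 0.0], 0.65)]
side coded_jar [([0.481, -0.145, 0.015], 0.56)]
side label_roll [([0.646, 0.137, 0.011], 0.88), ([0.504, 0.148, 0.014], 0.68)]
top wheel_hub [([0.62, -0.043, 0.249], 0.69)]
top grip_mid [([0.589, -0.1, 0.277], 0.85)]
top jar_place [([0.487, -0.034, 0.014], 0.97)]
top lane_end [([0.52, 0.289, 0.015], 0.98)]
top row_jar [([0.5, 0.147, 0.012], 0.83), ([0.514, 0.222, 0.013], 0.79), ([0.498, 0.072, 0.01], 0.67), ([0.622, -0.041, 0.248], 0.21)]
top print_head [([0.616, -0.036, 0.11], 0.68)]
top stand [([0.621, -0.043, 0.002], 0.59), ([0.519, 0.292, 0.01], 0.55)]
top coded_jar [([0.569, -0.187, 0.013], 0.56), ([0.483, -0.143, 0.009], 0.5)]
top label_roll [([0.647, 0.135, 0.01], 0.75)]
```

View pics/side0.png

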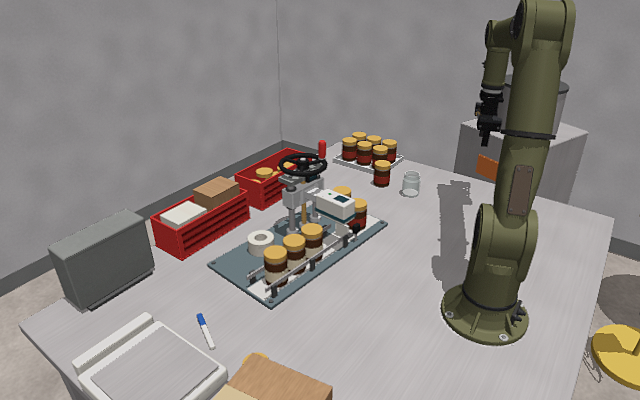

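View pics/top0.png

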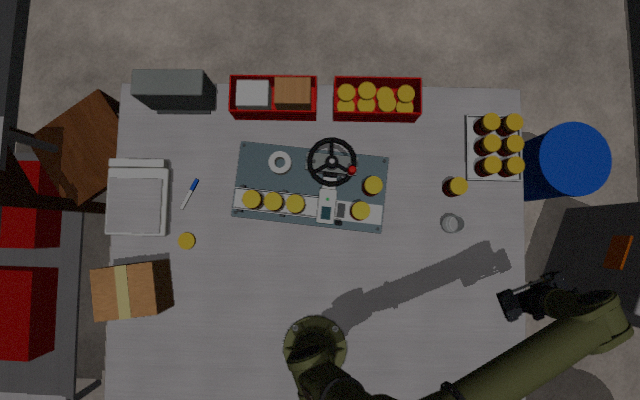

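Run:
```python
from bench import readout, viewer, nets
import numpy as np
from scipy.spatial.transform import Rotation as R
s=readout.get_state();print(R.from_rotvec(s['tool_rot']).as_matrix().round(3))
print(s['joint_positions'])
for l in ['grip_mid','wheel_hub','jar_place','lane_end']:
  for c in ['top','side']:
    P=[]
    for i in range(3):
        viewer.get_image(c); r=nets.place_of(c,l)
        if r: P.append(r[0]['centre'])
    P=np.array(P);print(l,c,P.round(4).tolist())
print(readout.get_state()['time'])
```

```text
[[ 0.     0.929  0.37 ]
 [-0.     0.37  -0.929]
 [-1.    -0.     0.   ]]
[ 1.20612903  0.32098678 -0.07010837  1.45048909  0.02258156  1.37080359
 -0.05689262]
grip_mid top [[0.5895, -0.0995, 0.2767], [0.5879, -0.0997, 0.2755], [0.5895, -0.1023, 0.2724]]
grip_mid side [[0.3631, 0.4614, 0.0008], [0.5846, -0.1, 0.2675], [0.5863, -0.1009, 0.2669]]
wheel_hub top [[0.619, -0.0422, 0.2453], [0.6198, -0.0413, 0.2457], [0.6224, -0.0433, 0.2433]]
wheel_hub side [[0.6195, -0.0435, 0.2478], [0.6183, -0.0472, 0.2456], [0.6206, -0.0436, 0.2449]]
jar_place top [[0.4888, -0.0325, 0.0127], [0.487, -0.0305, 0.0126], [0.488, -0.0318, 0.0131]]
jar_place side [[0.4902, -0.0289, 0.0128], [0.4907, -0.0294, 0.0105], [0.4886, -0.034, 0.0137]]
lane_end top [[0.5177, 0.2918, 0.0125], [0.5186, 0.293, 0.0108], [0.5204, 0.294, 0.0122]]
lane_end side [[0.5222, 0.2945, 0.0116], [0.5199, 0.2928, 0.0122], [0.5205, 0.2925, 0.0155]]
3.4
```

```bash
python3 -m creep '[{"linear":[-0.04,0,0],"twist":[-5,0,0],"fingers":1},{"linear":[-0.08,0,0],"twist":[-10,0,0],"fingers":1},{"linear":[-0.11,0.02,-0.012],"twist":[-16,0,0],"fingers":1},{"linear":[-0.13,0.05,-0.03],"twist":[-22,0,0],"fingers":1},{"linear":[-0.15,0.08,-0.046],"twist":[-28,0,0],"fingers":1},{"linear":[-0.16,0.11,-0.064],"twist":[-34,0,0],"fingers":1},{"linear":[-0.17,0.14,-0.081],"twist":[-40,0,0],"fingers":1},{"linear":[-0.17,0.17,-0.098],"twist":[-46,0,0],"fingers":1}]' 20
python3 - <<'E'
from bench import readout
import numpy as np
from scipy.spatial.transform import Rotation as R
s=readout.get_state();M=R.from_rotvec(s['tool_rot']).as_matrix();print(M.round(3))
print(s['joint_positions'].round(3) if hasattr(s['joint_positions'],'round') else s['joint_positions'])
t=np.array([0.631,-0.1075,0.40]);print(M.T@(t-np.array(s['position'])), np.degrees(np.arctan2(M[1,2],M[0,2])))
E
```

```text
time: 4.07
position: [0.3634, -0.449, 0.4064]
tool_rot: [0.299, 1.546, -0.304]
ft_force: [0.8, -0.2, 1.0]
grip_width: 0.479
[[ 0.003  0.375  0.927]
 [-0.004  0.927 -0.375]
 [-1.    -0.002  0.004]]
[ 1.072  0.151 -0.264  1.323  0.04   1.669  0.43 ]
[0.00591162 0.41696602 0.12009809] -22.011361477307048
```

```bash
python3 -m creep '[{"linear":[0,0.038,0.011],"twist":[-3,0,0],"fingers":1},{"linear":[0,0.076,0.022],"twist":[-6,0,0],"fingers":1},{"linear":[0,0.114,0.033],"twist":[-9,0,0],"fingers":1},{"linear":[0,0.152,0.044],"twist":[-12,0,0],"fingers":1},{"linear":[0,0.190,0.055],"twist":[-15,0,0],"fingers":1},{"linear":[0,0.228,0.066],"twist":[-16.3,0,0],"fingers":1},{"linear":[0,0.266,0.077],"twist":[-16.3,0,0],"fingers":1},{"linear":[0,0.300,0.086],"twist":[-16.3,0,0],"fingers":1}]'
cat > h.py <<'E'
from bench import readout
import numpy as np
from scipy.spatial.transform import Rotation as R
HUB=np.array([0.619,-0.0438])
def go(t):
    s=readout.get_state();M=R.from_rotvec(s['tool_rot']).as_matrix()
    p=np.array(s['position'])
    print('t',s['time'],'p',p.round(4),'F',np.round(s['ft_force'],2),'z yaw',np.degrees(np.arctan2(M[1,2],M[0,2])).round(2),'x',M[:,0].round(4),'w',s['grip_width'])
    r=p[:2]-HUB;print('polar',np.hypot(*r).round(4),np.degrees(np.arctan2(r[1],r[0])).round(2))
    if t is not None: print('delta tool',(M.T@(np.array(t)-p)).round(4))
    return M
E
python3 -c "
from h import *
go([0.631,-0.1075,0.275])"
```

```text
time: 4.73
position: [0.5567, -0.2026, 0.4038]
tool_rot: [0.081, 1.568, -0.081]
ft_force: [1.4, -0.4, -0.2]
grip_width: 0.008
t 4.7333 p [ 0.5567 -0.2026  0.4038] F [ 1.44 -0.43 -0.18] z yaw -5.93 x [ 8.e-04  1.e-04 -1.e+00] w 0.0077097295709913725
polar 0.1706 -111.42
delta tool [0.1289 0.1023 0.064 ]
```

```bash
python3 -m creep '[{"linear":[0,0.034,0.021],"twist":[0,0,0],"fingers":1},{"linear":[0,0.068,0.042],"twist":[0,0,0],"fingers":1},{"linear":[0,0.102,0.064],"twist":[0.4,0,0],"fingers":1},{"linear":[0,0.102,0.064],"twist":[0.4,0,0],"fingers":1},{"linear":[0.03,0.102,0.064],"twist":[0.4,0,0],"fingers":1},{"linear":[0.06,0.102,0.064],"twist":[0.4,0,0],"fingers":1},{"linear":[0.095,0.102,0.064],"twist":[0.4,0,0],"fingers":1},{"linear":[0.095,0.102,0.064],"twist":[0.4,0,0],"fingers":1}]'
python3 - <<'E'
from h import *
go([0.631,-0.1075,0.275])
from bench import viewer
import cv2
for c in ['side','top']:
    im,d=viewer.get_image(c)
    y,x=(90,230) if c=='side' else (110,270)
    cv2.imwrite(f'pics/{c}1.png',cv2.resize(im[y:y+110,x:x+150,::-1],None,fx=5,fy=5,interpolation=cv2.INTER_CUBIC))
E
```

```text
time: 5.4
position: [0.626, -0.1105, 0.3006]
tool_rot: [0.088, 1.582, -0.087]
ft_force: [-0.7, -0.4, -1.8]
grip_width: 0.006
t 5.4 p [ 0.626  -0.1105  0.3006] F [-0.66 -0.39 -1.78] z yaw -6.37 x [-0.0128  0.0016 -0.9999] w 0.006386565850415374
polar 0.0671 -84.01
delta tool [0.0255 0.0036 0.005 ]
```

View pics/side1.png

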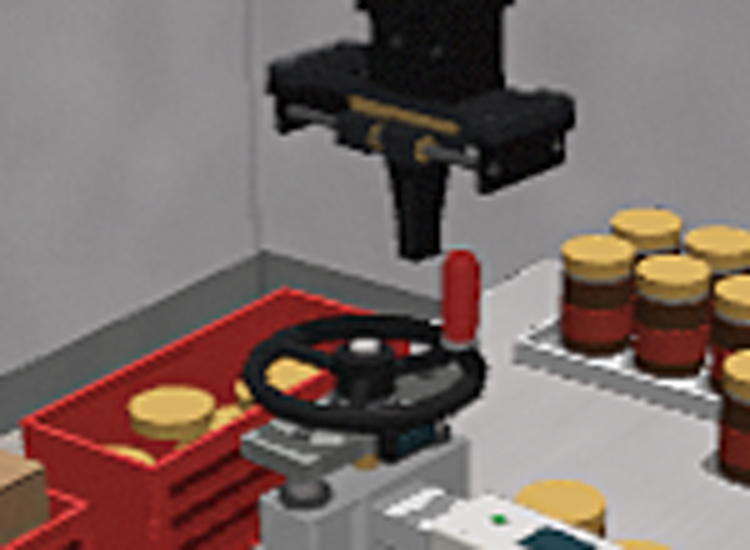

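View pics/top1.png

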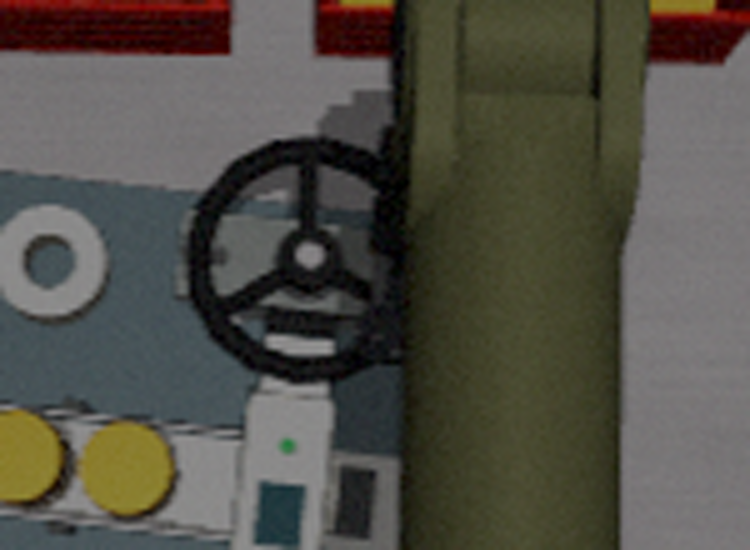

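```bash
python3 -m creep '[{"linear":[0,0,0],"twist":[0,0,0],"fingers":1},{"linear":[0,0,0],"twist":[0,0,0],"fingers":1},{"linear":[0,0,0],"twist":[0,0,0],"fingers":1}]'
python3 -c "
from h import *
go([0.631,-0.1075,0.275])"
```

```text
time: 5.75
position: [0.6309, -0.1103, 0.3112]
tool_rot: [0.087, 1.565, -0.088]
ft_force: [0.5, 0.1, 0.3]
grip_width: 0.004
t 5.75 p [ 0.6309 -0.1103  0.3112] F [0.53 0.09 0.27] z yaw -6.4 x [ 4.1e-03 -7.0e-04 -1.0e+00] w 0.004042767060088113
polar 0.0676 -79.9
delta tool [ 0.0362  0.0028 -0.0003]
```

```bash
python3 -m creep '[{"linear":[0.012,0.001,0],"twist":[-0.4,0,0],"fingers":1},{"linear":[0.024,0.002,0],"twist":[-0.8,0,0],"fingers":1},{"linear":[0.036,0.003,0],"twist":[-0.8,0,0],"fingers":1},{"linear":[0.036,0.003,0],"twist":[-0.8,0,0],"fingers":1},{"linear":[0.036,0.003,0],"twist":[-0.8,0,0],"fingers":1},{"linear":[0.036,0.003,0],"twist":[-0.8,0,0],"fingers":1}]'
python3 - <<'E'
from h import *
go([0.6150,-0.1085,0.275])
from bench import viewer
import cv2
for c in ['side']:
    im,d=viewer.get_image(c)
    y,x=(90,230)
    cv2.imwrite(f'pics/{c}2.png',cv2.resize(im[y:y+110,x:x+150,::-1],None,fx=5,fy=5,interpolation=cv2.INTER_CUBIC))
E
```

```text
time: 6.25
position: [0.63, -0.1074, 0.2723]
tool_rot: [0.077, 1.57, -0.077]
ft_force: [-0.7, -0.2, 1.5]
grip_width: 0.005
t 6.25 p [ 0.63   -0.1074  0.2723] F [-0.74 -0.18  1.5 ] z yaw -5.6 x [-4.e-04  0.e+00 -1.e+00] w 0.004717080500069997
polar 0.0645 -80.16
delta tool [-0.0027 -0.0026 -0.0148]
```

View pics/side2.png

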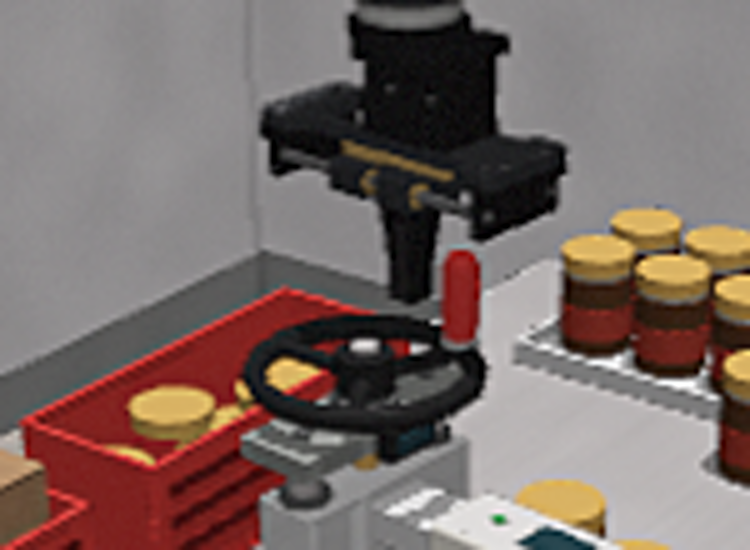

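```bash
python3 -m creep '[{"linear":[0,-0.001,-0.004],"twist":[0,0,0],"fingers":1},{"linear":[0,-0.0017,-0.008],"twist":[0,0,0],"fingers":1},{"linear":[0,-0.0022,-0.011],"twist":[0,0,0],"fingers":1},{"linear":[0,-0.0022,-0.011],"twist":[0,0,0],"fingers":1},{"linear":[0,-0.0022,-0.011],"twist":[0,0,0],"fingers":1}]'
python3 -c "
from h import *
go([0.6150,-0.1085,0.275])"
```

```text
time: 6.72
position: [0.6188, -0.1086, 0.2729]
tool_rot: [0.077, 1.569, -0.077]
ft_force: [-1.0, -0.1, -0.2]
grip_width: 0.005
t 6.7167 p [ 0.6188 -0.1086  0.2729] F [-1.04 -0.08 -0.25] z yaw -5.61 x [ 6.e-04 -5.e-04 -1.e+00] w 0.0046945590503948455
polar 0.0648 -90.19
delta tool [-0.0021 -0.0003 -0.0038]
```

```bash
for i in 1; do python3 -m creep '[{"linear":[0,0,-0.001],"twist":[0,0,0],"fingers":1},{"linear":[0,0,-0.002],"twist":[0,0,0],"fingers":1},{"linear":[0,0,-0.002],"twist":[0,0,0],"fingers":1}]'; python3 -m creep '[{"linear":[0,0,-0.001],"twist":[0,0,0],"fingers":1},{"linear":[0,0,-0.001],"twist":[0,0,0],"fingers":1}]'; python3 -m creep '[{"linear":[0,0,-0.001],"twist":[0,0,0],"fingers":1},{"linear":[0,0,-0.001],"twist":[0,0,0],"fingers":1}]'; done
```

```text
time: 6.97
position: [0.6168, -0.1082, 0.2726]
tool_rot: [0.077, 1.569, -0.077]
ft_force: [-0.1, 0.1, -0.0]
grip_width: 0.002
time: 7.13
position: [0.6159, -0.1081, 0.2725]
tool_rot: [0.077, 1.57, -0.077]
ft_force: [-0.3, -0.5, -0.2]
grip_width: -0.001
time: 7.3
position: [0.6148, -0.108, 0.2725]
tool_rot: [0.077, 1.57, -0.077]
ft_force: [0.1, 0.3, -0.2]
grip_width: 0.005
```

Run:
```python
from h import *
go(None)
from bench import viewer
import cv2
for c in ['side']:
    im,d=viewer.get_image(c)
    y,x=(110,290)
    cv2.imwrite(f'pics/{c}3.png',cv2.resize(im[y:y+60,x:x+75,::-1],None,fx=10,fy=10,interpolation=cv2.INTER_CUBIC))
```

```text
t 7.3 p [ 0.6148 -0.108   0.2725] F [ 0.05  0.34 -0.21] z yaw -5.59 x [-1.e-04 -1.e-04 -1.e+00] w 0.005160045405265334
polar 0.0644 -93.7
```

View pics/side3.png

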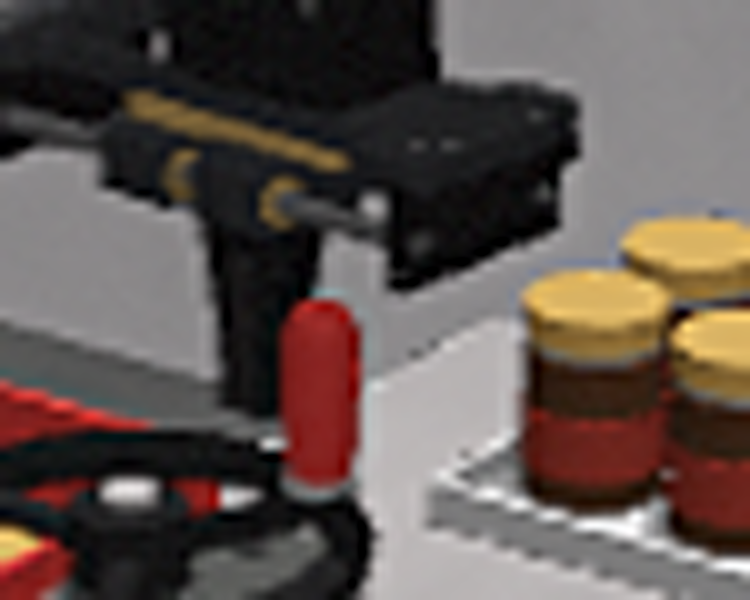

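```bash
for i in 1; do python3 -m creep '[{"linear":[0,0,-0.001],"twist":[0,0,0],"fingers":1},{"linear":[0,0,-0.001],"twist":[0,0,0],"fingers":1}]'; python3 -m creep '[{"linear":[0,0,-0.001],"twist":[0,0,0],"fingers":1},{"linear":[0,0,-0.001],"twist":[0,0,0],"fingers":1}]'; python3 -m creep '[{"linear":[0,0,-0.001],"twist":[0,0,0],"fingers":1},{"linear":[0,0,-0.001],"twist":[0,0,0],"fingers":1}]'; done
```

```text
time: 7.52
position: [0.6138, -0.1079, 0.2725]
tool_rot: [0.077, 1.57, -0.077]
ft_force: [0.3, 0.6, -0.5]
grip_width: 0.007
time: 7.68
position: [0.6128, -0.1078, 0.2726]
tool_rot: [0.077, 1.57, -0.077]
ft_force: [0.1, -0.0, 0.5]
grip_width: 0.005
time: 7.85
position: [0.6118, -0.1078, 0.2726]
tool_rot: [0.077, 1.569, -0.077]
ft_force: [-0.2, 0.1, 0.7]
grip_width: 0.007
```

```bash
for i in 1; do python3 -m creep '[{"linear":[0,0,-0.001],"twist":[0,0,0],"fingers":1},{"linear":[0,0,-0.001],"twist":[0,0,0],"fingers":1}]'; python3 -m creep '[{"linear":[0,0,-0.001],"twist":[0,0,0],"fingers":1},{"linear":[0,0,-0.001],"twist":[0,0,0],"fingers":1}]'; python3 -m creep '[{"linear":[0,0,-0.001],"twist":[0,0,0],"fingers":1},{"linear":[0,0,-0.001],"twist":[0,0,0],"fingers":1}]'; done
python3 - <<'E'
from h import *
go(None)
from bench import viewer
import cv2
for c in ['side']:
    im,d=viewer.get_image(c)
    y,x=(110,290)
    cv2.imwrite(f'pics/{c}4.png',cv2.resize(im[y:y+60,x:x+75,::-1],None,fx=10,fy=10,interpolation=cv2.INTER_CUBIC))
E
```

```text
time: 8.02
position: [0.6108, -0.1076, 0.2726]
tool_rot: [0.077, 1.569, -0.077]
ft_force: [-0.4, 0.1, 0.0]
grip_width: 0.008
time: 8.18
position: [0.6102, -0.1076, 0.2726]
tool_rot: [0.077, 1.568, -0.077]
ft_force: [1.4, 0.4, -0.8]
grip_width: 0.008
time: 8.35
position: [0.6095, -0.1075, 0.2727]
tool_rot: [0.077, 1.568, -0.077]
ft_force: [3.4, -0.9, -1.1]
grip_width: 0.005
t 8.35 p [ 0.6095 -0.1075  0.2727] F [ 3.38 -0.86 -1.12] z yaw -5.59 x [ 1.6e-03 -1.0e-04 -1.0e+00] w 0.0045480097113188124
polar 0.0644 -98.45
```

View pics/side4.png

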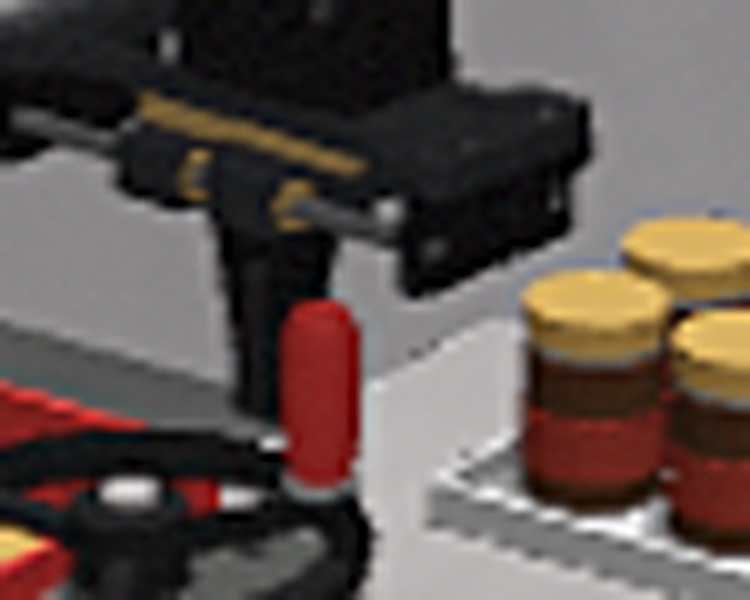

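Run:
```python
import numpy as np
f=lambda k:64.4*np.array([np.sin(np.radians(-92.85-7.5*k)),np.cos(np.radians(-92.85-7.5*k))])
for c in range(6):
    print(c,[ (f(8*c+i)-f(8*c)).round(1).tolist() for i in range(1,9)])
```

```text
0 [[1.0, -8.4], [3.0, -16.5], [6.1, -24.4], [10.2, -31.7], [15.2, -38.5], [21.1, -44.5], [27.7, -49.8], [34.9, -54.1]]
1 [[7.7, -3.3], [15.8, -5.7], [24.2, -6.9], [32.6, -7.0], [41.0, -6.0], [49.1, -4.0], [57.0, -0.9], [64.3, 3.2]]
2 [[6.8, 5.0], [12.8, 10.9], [18.0, 17.5], [22.4, 24.7], [25.7, 32.4], [28.0, 40.5], [29.3, 48.9], [29.4, 57.3]]
3 [[-1.0, 8.4], [-3.0, 16.5], [-6.1, 24.4], [-10.2, 31.7], [-15.2, 38.5], [-21.1, 44.5], [-27.7, 49.8], [-34.9, 54.1]]
4 [[-7.7, 3.3], [-15.8, 5.7], [-24.2, 6.9], [-32.6, 7.0], [-41.0, 6.0], [-49.1, 4.0], [-57.0, 0.9], [-64.3, -3.2]]
5 [[-6.8, -5.0], [-12.8, -10.9], [-18.0, -17.5], [-22.4, -24.7], [-25.7, -32.4], [-28.0, -40.5], [-29.3, -48.9], [-29.4, -57.3]]
```

```bash
python3 -m creep '[{"linear":[0,0.001,-0.0084],"twist":[0,0,0],"fingers":1},{"linear":[0,0.003,-0.0165],"twist":[0,0,0],"fingers":1},{"linear":[0,0.0061,-0.0244],"twist":[0,0,0],"fingers":1},{"linear":[0,0.0102,-0.0317],"twist":[0,0,0],"fingers":1},{"linear":[0,0.0152,-0.0385],"twist":[0,0,0],"fingers":1},{"linear":[0,0.0211,-0.0445],"twist":[0,0,0],"fingers":1},{"linear":[0,0.0277,-0.0498],"twist":[0,0,0],"fingers":1},{"linear":[0,0.0349,-0.0541],"twist":[0,0,0],"fingers":1}]'
python3 - <<'E'
from h import *
go(None)
from bench import viewer,nets
import cv2
for c in ['side','top']:
    im,d=viewer.get_image(c)
    y,x=(90,230) if c=='side' else (110,270)
    cv2.imwrite(f'pics/{c}5.png',cv2.resize(im[y:y+110,x:x+150,::-1],None,fx=5,fy=5,interpolation=cv2.INTER_CUBIC))
    print(nets.place_of(c,'grip_mid')[:2])
E
```

```text
time: 9.07
position: [0.5574, -0.0674, 0.2726]
tool_rot: [0.076, 1.571, -0.078]
ft_force: [0.2, -3.9, 0.8]
grip_width: 0.008
t 9.0667 p [ 0.5574 -0.0674  0.2726] F [ 0.19 -3.86  0.77] z yaw -5.63 x [-0.0012 -0.0012 -1.    ] w 0.007858140827843365
polar 0.066 -159.06
[{'centre': [0.5515, -0.0422, 0.2688], 'conf': 0.87}]
[{'centre': [0.5577, -0.0414, 0.2778], 'conf': 0.74}]
```

View pics/side5.png

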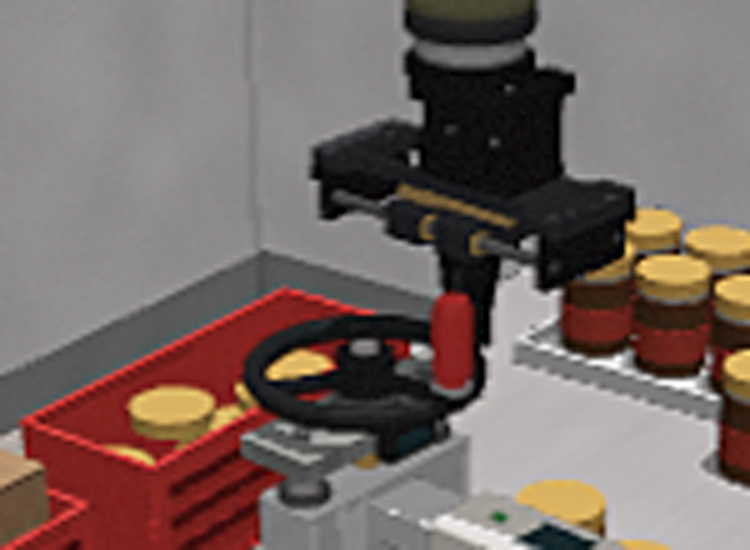

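View pics/top5.png

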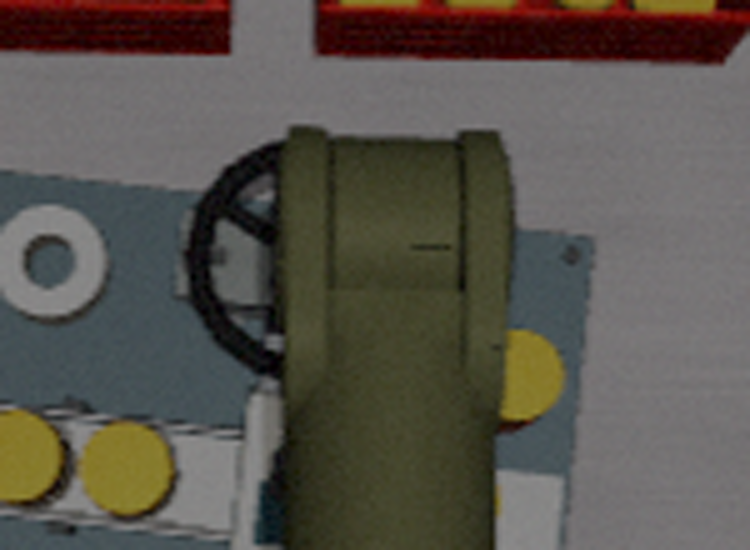

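Handle (red, about (455,340) in the crop) is moving properly ahead of the fingertips. Continue.

```bash
python3 -m creep '[{"linear":[0,0.0077,-0.0033],"twist":[0,0,0],"fingers":1},{"linear":[0,0.0158,-0.0057],"twist":[0,0,0],"fingers":1},{"linear":[0,0.0242,-0.0069],"twist":[0,0,0],"fingers":1},{"linear":[0,0.0326,-0.007],"twist":[0,0,0],"fingers":1},{"linear":[0,0.041,-0.006],"twist":[0,0,0],"fingers":1},{"linear":[0,0.0491,-0.004],"twist":[0,0,0],"fingers":1},{"linear":[0,0.057,-0.0009],"twist":[0,0,0],"fingers":1},{"linear":[0,0.0643,0.0032],"twist":[0,0,0],"fingers":1}]'
python3 - <<'E'
from h import *
go(None)
from bench import viewer,nets
import cv2
for c in ['side']:
    im,d=viewer.get_image(c)
    y,x=(90,230) if c=='side' else (110,270)
    cv2.imwrite(f'pics/{c}6.png',cv2.resize(im[y:y+110,x:x+150,::-1],None,fx=5,fy=5,interpolation=cv2.INTER_CUBIC))
    print(nets.place_of(c,'grip_mid')[:2])
E
```

```text
time: 9.93
position: [0.5677, -0.0025, 0.2724]
tool_rot: [0.077, 1.571, -0.076]
ft_force: [-2.8, -3.1, -0.4]
grip_width: 0.006
t 9.9333 p [ 0.5677 -0.0025  0.2724] F [-2.81 -3.12 -0.38] z yaw -5.57 x [-1.6e-03  4.0e-04 -1.0e+00] w 0.006306607533027152
polar 0.0658 141.16
[{'centre': [0.5862, 0.0161, 0.2693], 'conf': 0.83}]
```

View pics/side6.png

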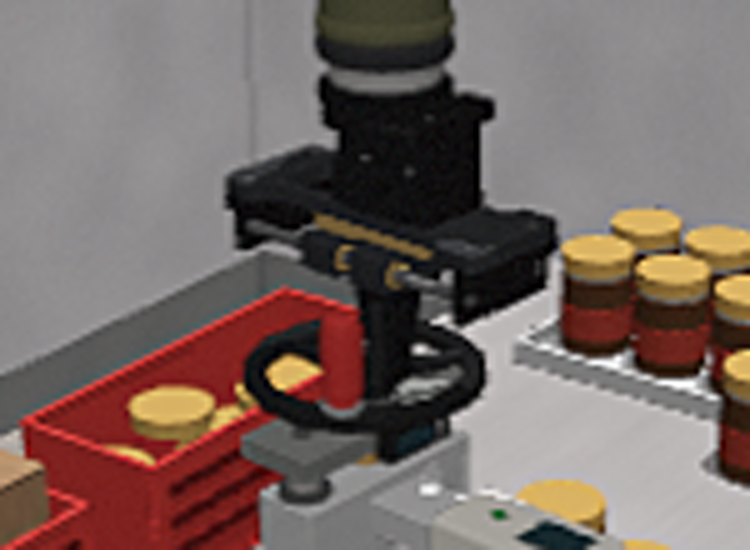

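The handle (342,360 in the crop) is on the near-left side, fingers behind it.

```bash
python3 -m creep '[{"linear":[0,0.0068,0.005],"twist":[0,0,0],"fingers":1},{"linear":[0,0.0128,0.0109],"twist":[0,0,0],"fingers":1},{"linear":[0,0.018,0.0175],"twist":[0,0,0],"fingers":1},{"linear":[0,0.0224,0.0247],"twist":[0,0,0],"fingers":1},{"linear":[0,0.0257,0.0324],"twist":[0,0,0],"fingers":1},{"linear":[0,0.028,0.0405],"twist":[0,0,0],"fingers":1},{"linear":[0,0.0293,0.0489],"twist":[0,0,0],"fingers":1},{"linear":[0,0.0294,0.0573],"twist":[0,0,0],"fingers":1}]'
python3 -m creep '[{"linear":[0,-0.001,0.0084],"twist":[0,0,0],"fingers":1},{"linear":[0,-0.003,0.0165],"twist":[0,0,0],"fingers":1},{"linear":[0,-0.0061,0.0244],"twist":[0,0,0],"fingers":1},{"linear":[0,-0.0102,0.0317],"twist":[0,0,0],"fingers":1},{"linear":[0,-0.0152,0.0385],"twist":[0,0,0],"fingers":1},{"linear":[0,-0.0211,0.0445],"twist":[0,0,0],"fingers":1},{"linear":[0,-0.0277,0.0498],"twist":[0,0,0],"fingers":1},{"linear":[0,-0.0349,0.0541],"twist":[0,0,0],"fingers":1}]'
python3 - <<'E'
from h import *
go(None)
from bench import viewer,nets
import cv2
for c in ['side']:
    im,d=viewer.get_image(c)
    y,x=(90,230) if c=='side' else (110,270)
    cv2.imwrite(f'pics/{c}7.png',cv2.resize(im[y:y+110,x:x+150,::-1],None,fx=5,fy=5,interpolation=cv2.INTER_CUBIC))
    print(nets.place_of(c,'grip_mid')[:2])
E
```

```text
time: 10.7
position: [0.6286, 0.0203, 0.2722]
tool_rot: [0.077, 1.57, -0.076]
ft_force: [-4.8, -0.3, -0.2]
grip_width: 0.004
time: 11.37
position: [0.6794, -0.0203, 0.2726]
tool_rot: [0.077, 1.568, -0.076]
ft_force: [0.1, 3.4, -0.3]
grip_width: 0.006
t 11.3667 p [ 0.6794 -0.0203  0.2726] F [ 0.07  3.39 -0.32] z yaw -5.57 x [ 1.5e-03  8.0e-04 -1.0e+00] w 0.0061574011686321446
polar 0.0648 21.24
[{'centre': [0.6833, -0.0454, 0.2706], 'conf': 0.72}, {'centre': [0.6456, 0.1358, 0.0158], 'conf': 0.34}]
```

View pics/side7.png

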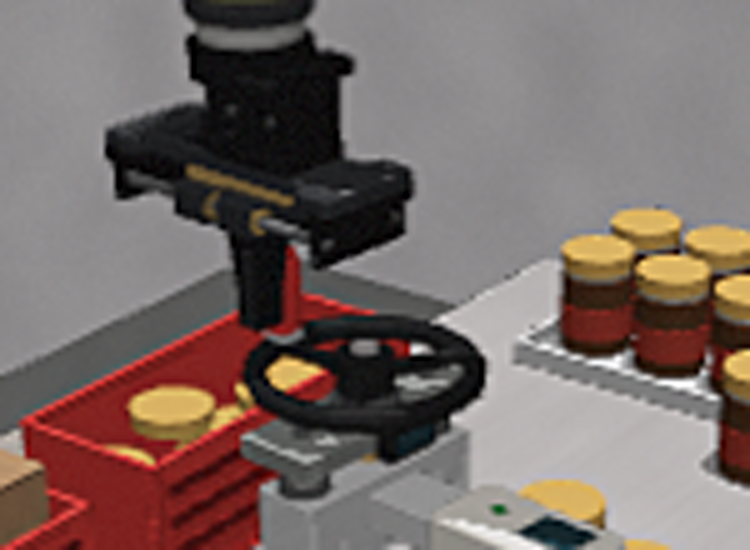

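```bash
python3 -m creep '[{"linear":[0,-0.0077,0.0033],"twist":[0,0,0],"fingers":1},{"linear":[0,-0.0158,0.0057],"twist":[0,0,0],"fingers":1},{"linear":[0,-0.0242,0.0069],"twist":[0,0,0],"fingers":1},{"linear":[0,-0.0326,0.007],"twist":[0,0,0],"fingers":1},{"linear":[0,-0.041,0.006],"twist":[0,0,0],"fingers":1},{"linear":[0,-0.0491,0.004],"twist":[0,0,0],"fingers":1},{"linear":[0,-0.057,0.0009],"twist":[0,0,0],"fingers":1},{"linear":[0,-0.0643,-0.0032],"twist":[0,0,0],"fingers":1}]'
python3 - <<'E'
from h import *
go([0.6100,-0.1075,0.2727])
from bench import viewer,nets
import cv2
for c in ['side']:
    im,d=viewer.get_image(c)
    y,x=(90,230) if c=='side' else (110,270)
    cv2.imwrite(f'pics/{c}8.png',cv2.resize(im[y:y+110,x:x+150,::-1],None,fx=5,fy=5,interpolation=cv2.INTER_CUBIC))
    print(nets.place_of(c,'grip_mid')[:2])
E
```

```text
time: 12.13
position: [0.6691, -0.0856, 0.2728]
tool_rot: [0.077, 1.568, -0.078]
ft_force: [2.4, 1.5, 0.9]
grip_width: 0.002
t 12.1333 p [ 0.6691 -0.0856  0.2728] F [2.38 1.48 0.89] z yaw -5.66 x [ 0.0017 -0.0013 -1.    ] w 0.0023721575175232115
polar 0.0652 -39.87
delta tool [ 0.0001 -0.0276 -0.0566]
[{'centre': [0.6469, -0.104, 0.269], 'conf': 0.86}]
```

View pics/side8.png

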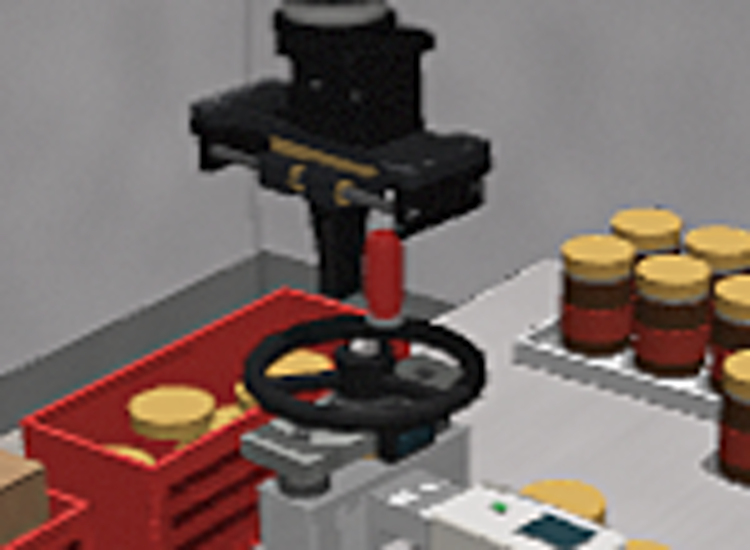

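```bash
python3 -m creep '[{"linear":[0,-0.0068,-0.005],"twist":[0,0,0],"fingers":1},{"linear":[0,-0.0128,-0.0109],"twist":[0,0,0],"fingers":1},{"linear":[0,-0.018,-0.0175],"twist":[0,0,0],"fingers":1},{"linear":[0,-0.0224,-0.0247],"twist":[0,0,0],"fingers":1},{"linear":[0,-0.0257,-0.0324],"twist":[0,0,0],"fingers":1},{"linear":[0,-0.028,-0.0405],"twist":[0,0,0],"fingers":1},{"linear":[0,-0.0288,-0.0455],"twist":[0,0,0],"fingers":1},{"linear":[0,-0.0288,-0.0455],"twist":[0,0,0],"fingers":1}]'
python3 -c "
from h import *
go([0.6098,-0.1076,0.2727])"
```

```text
time: 12.9
position: [0.6189, -0.1085, 0.2726]
tool_rot: [0.076, 1.572, -0.078]
ft_force: [0.2, -0.7, -0.5]
grip_width: 0.004
t 12.9 p [ 0.6189 -0.1085  0.2726] F [ 0.16 -0.66 -0.54] z yaw -5.63 x [-0.0022 -0.0011 -1.    ] w 0.004179006840819422
polar 0.0647 -90.08
delta tool [-0.0001 -0.     -0.0092]
```

```bash
python3 -m creep '[{"linear":[0,0,-0.002],"twist":[0,0,0],"fingers":1},{"linear":[0,0,-0.004],"twist":[0,0,0],"fingers":1},{"linear":[0,0,-0.006],"twist":[0,0,0],"fingers":1},{"linear":[0,0,-0.0075],"twist":[0,0,0],"fingers":1},{"linear":[0,0,-0.0075],"twist":[0,0,0],"fingers":1}]'
cat > cmp.py <<'E'
import sys,cv2,numpy as np
from bench import viewer
from h import *
go([0.6098,-0.1076,0.2727])
n=sys.argv[1]
ref=cv2.imread('pics/side0.png')
def red(im):
    a=im.astype(int);y,x=np.mgrid[0:400,0:640]
    # soft redness in region around handle, above rim
    w=np.clip(a[:,:,2]-np.maximum(a[:,:,1],a[:,:,0])-40,0,None)*((y>130)&(y<164)&(x>312)&(x<335))
    return (w*x).sum()/w.sum(),(w*y).sum()/w.sum(),w.sum()
print('ref',red(ref))
im,d=viewer.get_image('side');cv2.imwrite(f'pics/side_{n}.png',im[:,:,::-1]);print('now',red(im[:,:,::-1]))
cv2.imwrite(f'pics/cmp_{n}.png',np.hstack([cv2.resize(q[110:170,290:340],None,fx=8,fy=8,interpolation=cv2.INTER_CUBIC) for q in (ref,im[:,:,::-1])]))
E
python3 cmp.py a
```

```text
time: 13.32
position: [0.6132, -0.1069, 0.2725]
tool_rot: [0.076, 1.57, -0.076]
ft_force: [2.4, -0.7, -0.2]
grip_width: 0.003
t 13.3167 p [ 0.6132 -0.1069  0.2725] F [ 2.4  -0.68 -0.21] z yaw -5.57 x [-1.e-04  1.e-04 -1.e+00] w 0.0033925585239397604
polar 0.0634 -95.24
delta tool [-0.0002 -0.001  -0.0033]
ref (np.float64(321.9086047064416), np.float64(147.5892560019016), np.int64(8414))
now (np.float64(321.10845488924906), np.float64(148.06523500810374), np.int64(7404))
```

View pics/cmp_a.png

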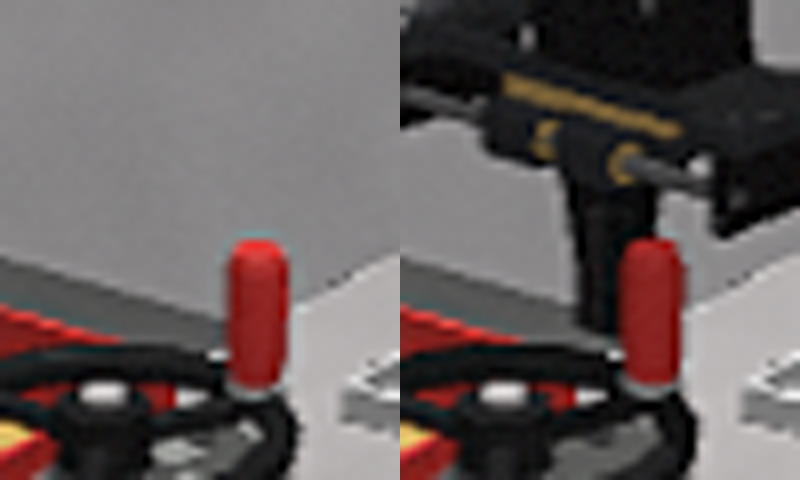

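```bash
python3 -m creep '[{"linear":[0,-0.0003,-0.001],"twist":[0,0,0],"fingers":1},{"linear":[0,-0.0006,-0.002],"twist":[0,0,0],"fingers":1},{"linear":[0,-0.0007,-0.003],"twist":[0,0,0],"fingers":1},{"linear":[0,-0.0007,-0.003],"twist":[0,0,0],"fingers":1},{"linear":[0,-0.0007,-0.003],"twist":[0,0,0],"fingers":1}]'
python3 cmp.py b
```

```text
time: 13.78
position: [0.6101, -0.1078, 0.2725]
tool_rot: [0.077, 1.57, -0.077]
ft_force: [3.1, -0.3, -0.0]
grip_width: 0.004
t 13.7833 p [ 0.6101 -0.1078  0.2725] F [ 3.13 -0.33 -0.01] z yaw -5.6 x [-3.e-04 -1.e-04 -1.e+00] w 0.0043786442114923715
polar 0.0646 -97.9
delta tool [-0.0002  0.0001 -0.0003]
ref (np.float64(321.9086047064416), np.float64(147.5892560019016), np.int64(8414))
now (np.float64(321.6154953540113), np.float64(148.2103127862845), np.int64(7641))
```

View pics/cmp_b.png

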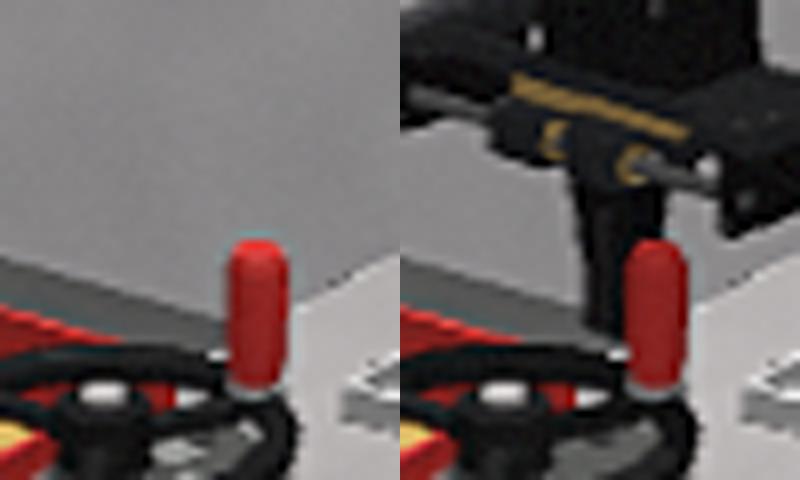

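```bash
python3 - <<'E'
import cv2,numpy as np
r=cv2.imread('pics/side4.png')
for n in 'ab':
    q=cv2.resize(cv2.imread(f'pics/side_{n}.png')[110:170,290:365],None,fx=10,fy=10,interpolation=cv2.INTER_CUBIC)
    f=lambda im:im[:,:,2].astype(np.float32)-im[:,:,1]
    t=f(r)[290:500,265:375]
    best=None
    m=cv2.matchTemplate(f(q)[270:520,235:405],t,cv2.TM_CCOEFF_NORMED);_,v,_,l=cv2.minMaxLoc(m);print(n,v,(l[0]-30)/10,(l[1]-20)/10)
    for y0,y1 in ((310,400),(400,480)):
        e=lambda im:[ (lambda p:(np.argmax(p>60),len(p)-np.argmax(p[::-1]>60)))(f(im)[y0:y1,240:400].mean(0)) ]
        print(e(r),e(q))
E
python3 - <<'E'
from bench import viewer
import numpy as np
p=viewer.camera_params('side');T=np.linalg.inv(p['cam_to_world']);K=p['K']
for a in (-118.7,-117.7):
    P=np.array([.619+.065*np.cos(np.radians(a)),-.0438+.065*np.sin(np.radians(a)),.2755,1]);c=T@P;print(K[0,0]*c[0]/c[2]+K[0,2],K[1,1]*c[1]/c[2]+K[1,2])
E
```

```text
a 0.979679524898529 -0.6 -0.3
[(np.int64(44), np.int64(118))] [(np.int64(39), np.int64(111))]
[(np.int64(46), np.int64(116))] [(np.int64(43), np.int64(109))]
b 0.9956530928611755 0.0 -0.1
[(np.int64(44), np.int64(118))] [(np.int64(44), np.int64(118))]
[(np.int64(46), np.int64(116))] [(np.int64(46), np.int64(114))]
320.99498041946293 149.09619150700132
320.8312456235551 148.9641966039722
```

```bash
python3 -m creep '[{"linear":[0,0,-0.0004],"twist":[0,0,0],"fingers":1},{"linear":[0,0,-0.0004],"twist":[0,0,0],"fingers":1}]'
python3 -m creep '[{"linear":[0,0.0005,0.005],"twist":[0,0,0],"fingers":1},{"linear":[0,0.001,0.012],"twist":[0,0,0],"fingers":1},{"linear":[0,0.002,0.02],"twist":[0,0,0],"fingers":1},{"linear":[0,0.002,0.02],"twist":[0,0,0],"fingers":1},{"linear":[-0.03,0.002,0.02],"twist":[0,0,0],"fingers":1},{"linear":[-0.06,0.002,0.02],"twist":[0,0,0],"fingers":1},{"linear":[-0.09,0.002,0.02],"twist":[0,0,0],"fingers":1},{"linear":[-0.12,0.002,0.02],"twist":[0,0,0],"fingers":1}]'
python3 cmp.py c
python3 - <<'E'
import cv2,numpy as np
r=cv2.imread('pics/side0.png')
q=cv2.imread('pics/side_c.png')
up=lambda im:cv2.resize(im[110:170,290:365],None,fx=10,fy=10,interpolation=cv2.INTER_CUBIC)
f=lambda im:im[:,:,2].astype(np.float32)-im[:,:,1]
r,q=up(r),up(q)
m=cv2.matchTemplate(f(q)[270:520,235:405],f(r)[290:500,265:375],cv2.TM_CCOEFF_NORMED);_,v,_,l=cv2.minMaxLoc(m);print(v,(l[0]-30)/10,(l[1]-20)/10)
from bench import nets
for i in range(2):print([x['centre'] for x in nets.place_of('side','grip_mid')][:1],[x['centre'] for x in nets.place_of('side','print_head')][:1],[x['centre'] for x in nets.place_of('side','row_jar')])
E
```

```text
time: 14.0
position: [0.6099, -0.1077, 0.2725]
tool_rot: [0.077, 1.569, -0.077]
ft_force: [2.9, -0.5, 0.0]
grip_width: 0.005
time: 14.67
position: [0.6297, -0.1075, 0.3936]
tool_rot: [0.077, 1.571, -0.076]
ft_force: [0.9, -0.1, -0.8]
grip_width: 0.005
t 14.6667 p [ 0.6297 -0.1075  0.3936] F [ 0.9  -0.13 -0.8 ] z yaw -5.58 x [-1.3e-03  3.0e-04 -1.0e+00] w 0.005194676232907525
polar 0.0646 -80.49
delta tool [ 0.1209 -0.002  -0.0196]
ref (np.float64(321.9086047064416), np.float64(147.5892560019016), np.int64(8414))
now (np.float64(321.8535180359347), np.float64(148.3674393087368), np.int64(7291))
0.980381965637207 0.0 0.1
[[0.5876, -0.0995, 0.268]] [[0.6144, -0.0429, 0.1171]] [[0.5054, 0.1514, 0.0141], [0.5016, 0.0749, 0.0118], [0.5107, 0.2157, 0.0078], [0.5703, -0.4741, -0.0004]]
[[0.5876, -0.0995, 0.268]] [[0.6144, -0.0429, 0.1171]] [[0.5054, 0.1514, 0.0141], [0.5016, 0.0749, 0.0118], [0.5107, 0.2157, 0.0078], [0.5703, -0.4741, -0.0004]]
```

View pics/side_c.png

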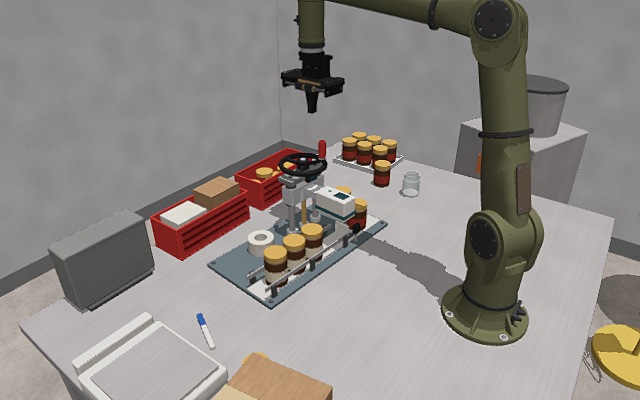

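```bash
python3 -m creep '[{"linear":[0,0.03,-0.011],"twist":[0,0,0],"fingers":1},{"linear":[0,0.065,-0.024],"twist":[0,0,0],"fingers":1},{"linear":[0,0.1,-0.037],"twist":[0,0,0],"fingers":1},{"linear":[0,0.135,-0.05],"twist":[0,0,0],"fingers":1},{"linear":[0,0.17,-0.063],"twist":[0,0,0],"fingers":1},{"linear":[0,0.205,-0.076],"twist":[0,0,0],"fingers":1},{"linear":[0,0.24,-0.089],"twist":[0,0,0],"fingers":1},{"linear":[0,0.275,-0.102],"twist":[0,0,0],"fingers":1}]'
python3 -m creep '[{"linear":[0,0.03,-0.011],"twist":[0,0,-3],"fingers":1},{"linear":[0,0.065,-0.024],"twist":[0,0,-7],"fingers":1},{"linear":[0,0.1,-0.036],"twist":[0,0,-11],"fingers":1},{"linear":[0,0.128,-0.0465],"twist":[0,0,-15],"fingers":1},{"linear":[0,0.128,-0.0465],"twist":[0,0,-20],"fingers":1},{"linear":[0,0.128,-0.0465],"twist":[0,0,-25],"fingers":1},{"linear":[0,0.128,-0.0465],"twist":[0,0,-30],"fingers":1},{"linear":[0,0.128,-0.0465],"twist":[0,0,-30],"fingers":1}]'
python3 -m creep '[{"linear":[0,0,0],"twist":[0,0,0],"fingers":1},{"linear":[0,0,0],"twist":[0,0,0],"fingers":1}]'
python3 - <<'E'
from h import *
M=go([0.5215,0.309,0.05]);print(M.round(3))
print(np.round(readout.get_state()['joint_positions'],3))
E
```

```text
time: 15.68
position: [0.5541, 0.1772, 0.3913]
tool_rot: [0.076, 1.571, -0.078]
ft_force: [0.9, 0.6, 0.4]
grip_width: 0.004
time: 16.35
position: [0.5213, 0.3097, 0.3848]
tool_rot: [-0.334, 1.566, -0.474]
ft_force: [0.2, -0.4, -2.2]
grip_width: 0.003
time: 16.52
position: [0.5214, 0.3089, 0.3882]
tool_rot: [-0.329, 1.56, -0.476]
ft_force: [-0.4, 0.1, -0.2]
grip_width: 0.0
t 16.5167 p [0.5214 0.3089 0.3882] F [-0.42  0.08 -0.24] z yaw -5.52 x [-0.0505 -0.4873 -0.8718] w 0.0003111040056541476
polar 0.3659 105.47
delta tool [0.2948 0.1658 0.0014]
[[-0.051  0.082  0.995]
 [-0.487  0.868 -0.096]
 [-0.872 -0.49  -0.004]]
[-0.578  0.489 -0.314  1.026  0.473  2.053 -0.849]
```

```bash
python3 -m creep '[{"linear":[0.026,0.0146,0],"twist":[0,0,0],"fingers":1},{"linear":[0.052,0.0292,0],"twist":[0,0,0],"fingers":1},{"linear":[0.078,0.0438,0],"twist":[0,0,0],"fingers":1},{"linear":[0.104,0.0585,0],"twist":[0,0,0],"fingers":1},{"linear":[0.13,0.073,0],"twist":[0,0,0],"fingers":1},{"linear":[0.156,0.0877,0],"twist":[0,0,0],"fingers":1},{"linear":[0.182,0.1023,0],"twist":[0,0,0],"fingers":1},{"linear":[0.208,0.1169,0],"twist":[0,0,0],"fingers":1}]'
python3 -m creep '[{"linear":[0,0,0],"twist":[0,0,0],"fingers":1},{"linear":[0,0,0],"twist":[0,0,0],"fingers":1}]'
python3 - <<'E'
from h import *
M=go([0.5215,0.309,0.046]);print(M.round(3))
print(np.round(readout.get_state()['joint_positions'],3))
from bench import viewer
import cv2
im,d=viewer.get_image('side');cv2.imwrite('pics/s10.png',cv2.resize(im[150:350,150:450,::-1],None,fx=2.6,fy=2.6))
im,d=viewer.get_image('top');cv2.imwrite('pics/t10.png',cv2.resize(im[100:260,200:420,::-1],None,fx=3.4,fy=3.4))
E
```

```text
time: 17.18
position: [0.5203, 0.3094, 0.1498]
tool_rot: [-0.324, 1.563, -0.47]
ft_force: [0.6, 0.5, -0.3]
grip_width: 0.007
time: 17.35
position: [0.52, 0.3084, 0.15]
tool_rot: [-0.327, 1.565, -0.473]
ft_force: [-0.0, -0.2, 1.2]
grip_width: 0.004
t 17.35 p [0.52   0.3084 0.15  ] F [-0.   -0.17  1.2 ] z yaw -5.55 x [-0.0542 -0.4846 -0.873 ] w 0.00408674274967384
polar 0.3658 105.7
delta tool [0.0904 0.0514 0.0023]
[[-0.054  0.081  0.995]
 [-0.485  0.869 -0.097]
 [-0.873 -0.488 -0.008]]
[-0.541  0.574 -0.325  1.381  0.456  1.651 -1.015]
```

View pics/s10.png

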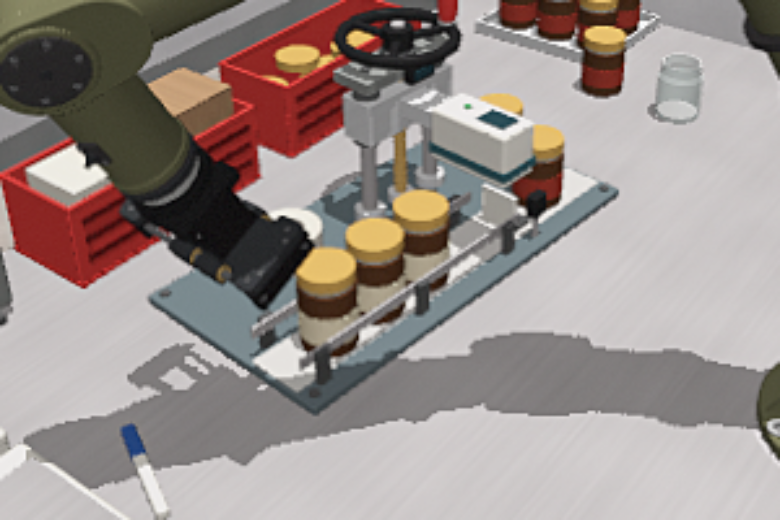

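View pics/t10.png

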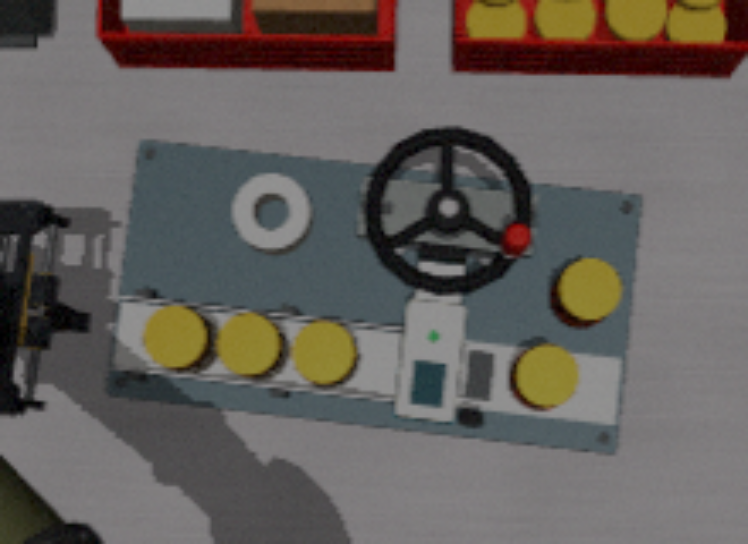

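```bash
python3 -m creep '[{"linear":[0.022,0.0128,0.001],"twist":[0,0,0],"fingers":1},{"linear":[0.045,0.0256,0.002],"twist":[0,0,0],"fingers":1},{"linear":[0.067,0.0385,0.002],"twist":[0,0,0],"fingers":1},{"linear":[0.09,0.0514,0.002],"twist":[0,0,0],"fingers":1},{"linear":[0.09,0.0514,0.002],"twist":[0,0,0],"fingers":1},{"linear":[0.09,0.0514,0.002],"twist":[0,0,0],"fingers":1}]'
python3 - <<'E'
from h import *
M=go(None);print(M.round(3))
p=readout.get_state()['position']
JP=np.array([.4885,-.0315]);u=np.array([.0966,.9953])
tip=np.array(p)+0.011*M[:,0];d=tip[:2]-JP;print('tip s',d@u,'lat',d@np.array([.9953,-.0966]),tip)
for s in (.300,.170,.165): 
    t=JP+s*u; T=np.array([t[0],t[1],tip[2]])-tip; print(s,(M.T@T).round(4))
from bench import viewer
import cv2
im,d=viewer.get_image('side');cv2.imwrite('pics/s11.png',cv2.resize(im[200:320,200:350,::-1],None,fx=5,fy=5))
im,d=viewer.get_image('top');cv2.imwrite('pics/t11.png',cv2.resize(im[150:260,200:350,::-1],None,fx=5,fy=5))
E
```

```text
time: 17.95
position: [0.5228, 0.3101, 0.0481]
tool_rot: [-0.326, 1.561, -0.474]
ft_force: [0.2, 1.3, 0.5]
grip_width: 0.004
t 17.95 p [0.5228 0.3101 0.0481] F [0.18 1.33 0.45] z yaw -5.56 x [-0.0508 -0.4846 -0.8733] w 0.003589086620455861
polar 0.3668 105.2
[[-0.051  0.083  0.995]
 [-0.485  0.869 -0.097]
 [-0.873 -0.487 -0.004]]
tip s 0.3379869723253707 lat 0.0011143138912878734 [0.52226018 0.30480638 0.03854107]
0.3 [ 0.0185 -0.0332 -0.0011]
0.17 [ 0.0819 -0.1467 -0.0011]
0.165 [ 0.0843 -0.1511 -0.0011]
```

View pics/s11.png

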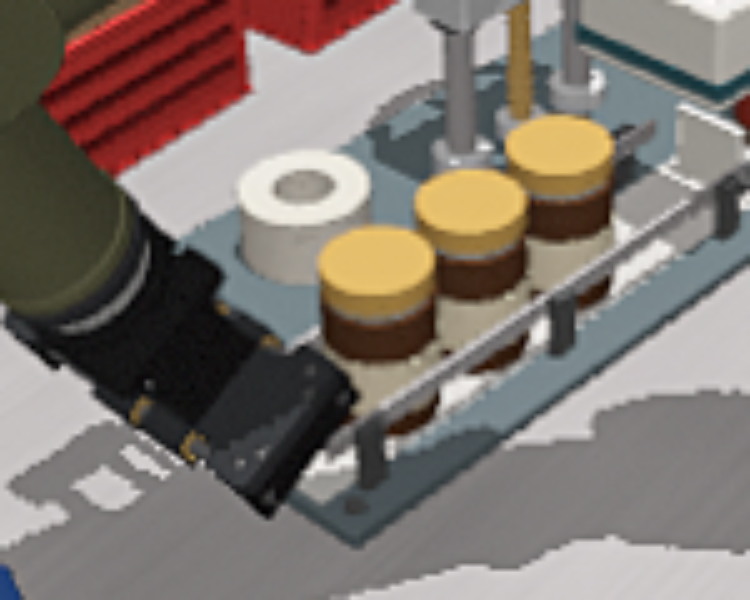

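View pics/t11.png

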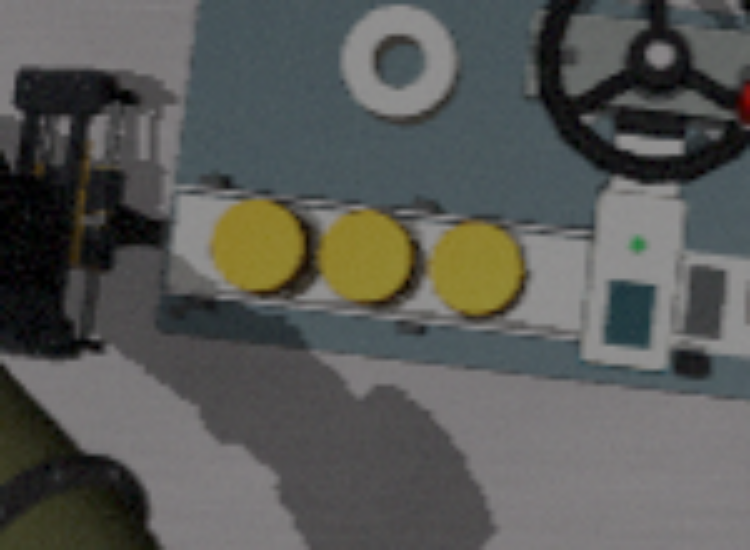

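```bash
python3 -m creep '[{"linear":[0.0039,-0.007,-0.0005],"twist":[0,0,0],"fingers":1},{"linear":[0.0078,-0.014,-0.001],"twist":[0,0,0],"fingers":1},{"linear":[0.0117,-0.0209,-0.001],"twist":[0,0,0],"fingers":1},{"linear":[0.0156,-0.0279,-0.001],"twist":[0,0,0],"fingers":1},{"linear":[0.018,-0.0323,-0.001],"twist":[0,0,0],"fingers":1},{"linear":[0.0195,-0.0349,-0.001],"twist":[0,0,0],"fingers":1}]'
python3 -m creep '[{"linear":[0.0019,-0.0035,0],"twist":[0,0,0],"fingers":1},{"linear":[0.0039,-0.007,0],"twist":[0,0,0],"fingers":1},{"linear":[0.0063,-0.0113,0],"twist":[0,0,0],"fingers":1},{"linear":[0.0088,-0.0157,0],"twist":[0,0,0],"fingers":1},{"linear":[0.0112,-0.0201,0],"twist":[0,0,0],"fingers":1},{"linear":[0.0136,-0.0244,0],"twist":[0,0,0],"fingers":1},{"linear":[0.0161,-0.0288,0],"twist":[0,0,0],"fingers":1},{"linear":[0.0185,-0.0332,0],"twist":[0,0,0],"fingers":1}]'
cat > lane.py <<'E'
import sys
from h import *
M=go(None)
p=readout.get_state()['position']
JP=np.array([.4885,-.0315]);u=np.array([.0966,.9953])
tip=np.array(p)+0.011*M[:,0];d=tip[:2]-JP;print('tip s',d@u,'lat',d@np.array([.9953,-.0966]),tip)
for s in (.180,.170,.165): 
    t=JP+s*u; T=np.array([t[0],t[1],.038])-tip; print(s,(M.T@T).round(4))
from bench import viewer,nets
import cv2
n=sys.argv[1]
im,d=viewer.get_image('side');cv2.imwrite(f'pics/s{n}.png',cv2.resize(im[180:300,230:380,::-1],None,fx=5,fy=5))
im,d=viewer.get_image('top');cv2.imwrite(f'pics/t{n}.png',cv2.resize(im[150:260,220:370,::-1],None,fx=5,fy=5))
for c in ('side','top'):
  for r in nets.place_of(c,'row_jar'):
    q=np.array(r['centre']);e=q[:2]-JP;print(c,round(r['conf'],2),q.round(3),'s',round(e@u,4))
E
python3 lane.py 12
```

```text
time: 18.55
position: [0.518, 0.2685, 0.0473]
tool_rot: [-0.326, 1.561, -0.476]
ft_force: [0.1, 0.5, -0.5]
grip_width: 0.004
time: 19.22
position: [0.5141, 0.2334, 0.047]
tool_rot: [-0.325, 1.561, -0.471]
ft_force: [-0.4, 4.9, 0.3]
grip_width: 0.002
t 19.2167 p [0.5141 0.2334 0.047 ] F [-0.42  4.95  0.35] z yaw -5.49 x [-0.0496 -0.4826 -0.8744] w 0.0019292643692795984
polar 0.2964 110.72
tip s 0.26082390073822426 lat -0.00012678828170624253 [0.51357056 0.22812231 0.03741487]
0.18 [ 0.0387 -0.071   0.0001]
0.17 [ 0.0436 -0.0797  0.    ]
0.165 [ 0.046  -0.0841  0.    ]
side 0.88 [0.506 0.124 0.013] s 0.1562
side 0.66 [0.501 0.065 0.013] s 0.0977
side 0.63 [0.511 0.188 0.009] s 0.2207
side 0.22 [0.646 0.135 0.014] s 0.1808
top 0.74 [0.496 0.056 0.012] s 0.0877
top 0.6 [0.502 0.122 0.015] s 0.1541
top 0.57 [0.508 0.189 0.013] s 0.2213
```

View pics/s12.png

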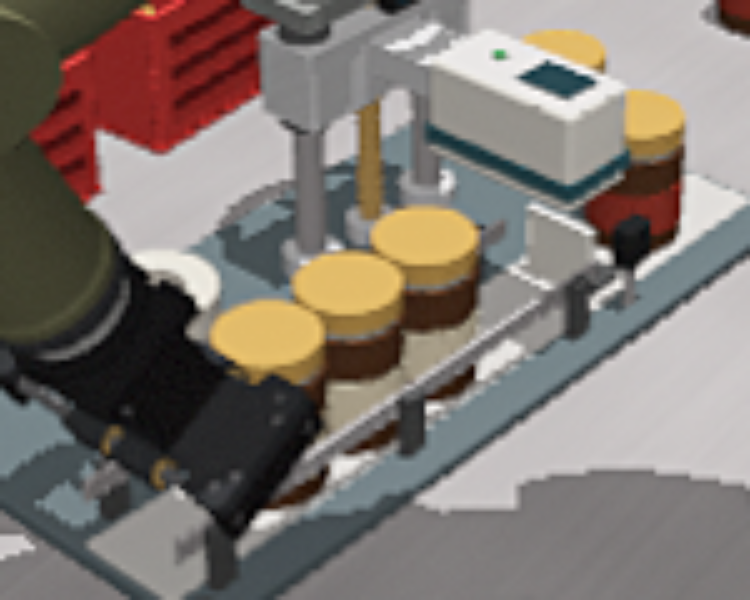

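View pics/t12.png

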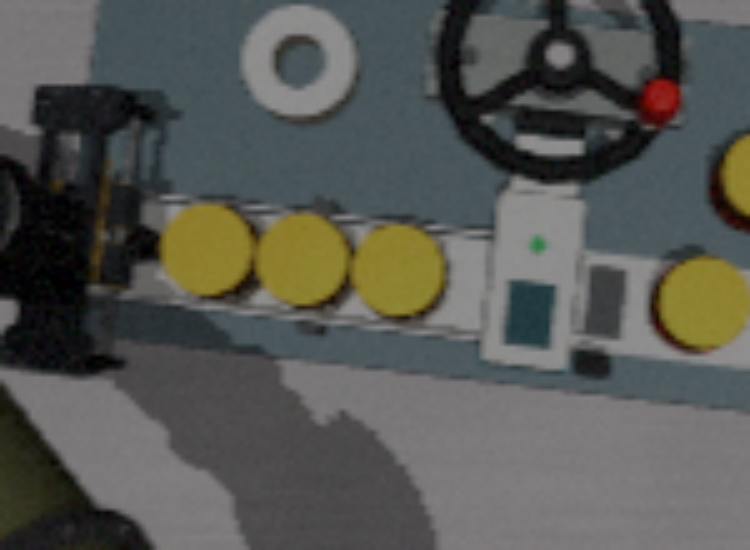

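```bash
python3 -m creep '[{"linear":[0.0024,-0.0044,0],"twist":[0,0,0],"fingers":1},{"linear":[0.0048,-0.0088,0],"twist":[0,0,0],"fingers":1},{"linear":[0.0072,-0.0132,0],"twist":[0,0,0],"fingers":1},{"linear":[0.0096,-0.0176,0],"twist":[0,0,0],"fingers":1},{"linear":[0.012,-0.022,0],"twist":[0,0,0],"fingers":1},{"linear":[0.0144,-0.0264,0],"twist":[0,0,0],"fingers":1},{"linear":[0.0168,-0.0308,0],"twist":[0,0,0],"fingers":1},{"linear":[0.0192,-0.0352,0],"twist":[0,0,0],"fingers":1}]'
python3 lane.py 13
```

```text
time: 20.08
position: [0.51, 0.1919, 0.0471]
tool_rot: [-0.327, 1.561, -0.474]
ft_force: [0.8, 4.5, -1.9]
grip_width: 0.005
t 20.0833 p [0.51   0.1919 0.0471] F [ 0.8   4.54 -1.88] z yaw -5.56 x [-0.0511 -0.4849 -0.8731] w 0.004566199940874505
polar 0.2597 114.82
tip s 0.21910567584413118 lat -0.0002516561767311705 [0.5094161  0.1866103  0.03753026]
0.18 [ 0.0187 -0.0344  0.0003]
0.17 [ 0.0235 -0.0431  0.0003]
0.165 [ 0.026  -0.0475  0.0003]
side 0.88 [0.496 0.018 0.014] s 0.0497
side 0.88 [0.509 0.147 0.012] s 0.1795
side 0.65 [0.503 0.086 0.014] s 0.1187
top 0.82 [0.499 0.081 0.015] s 0.1128
top 0.79 [0.505 0.146 0.012] s 0.1784
top 0.61 [0.492 0.02  0.01 ] s 0.0512
```

View pics/s13.png

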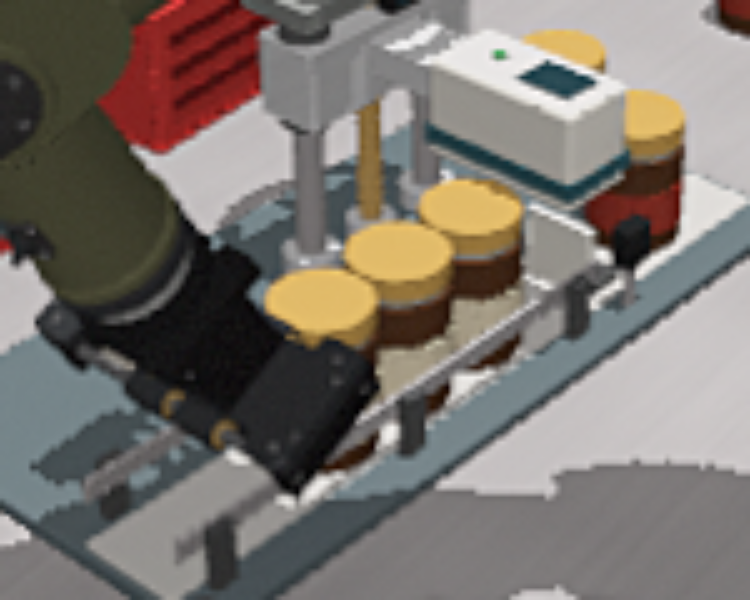

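```bash
python3 -m creep '[{"linear":[0.0019,-0.0035,0],"twist":[0,0,0],"fingers":1},{"linear":[0.0039,-0.007,0],"twist":[0,0,0],"fingers":1},{"linear":[0.0058,-0.0105,0],"twist":[0,0,0],"fingers":1},{"linear":[0.0077,-0.014,0],"twist":[0,0,0],"fingers":1},{"linear":[0.0096,-0.0175,0],"twist":[0,0,0],"fingers":1},{"linear":[0.0116,-0.021,0],"twist":[0,0,0],"fingers":1},{"linear":[0.0135,-0.0246,0],"twist":[0,0,0],"fingers":1},{"linear":[0.0154,-0.0281,0],"twist":[0,0,0],"fingers":1}]'
python3 -m creep '[{"linear":[0.0007,-0.0013,0],"twist":[0,0,0],"fingers":1},{"linear":[0.0014,-0.0026,0],"twist":[0,0,0],"fingers":1},{"linear":[0.0022,-0.0039,0],"twist":[0,0,0],"fingers":1},{"linear":[0.0029,-0.0053,0],"twist":[0,0,0],"fingers":1},{"linear":[0.0036,-0.0066,0],"twist":[0,0,0],"fingers":1},{"linear":[0.0043,-0.0079,0],"twist":[0,0,0],"fingers":1},{"linear":[0.0048,-0.0087,0],"twist":[0,0,0],"fingers":1},{"linear":[0.0048,-0.0087,0],"twist":[0,0,0],"fingers":1}]'
python3 lane.py 14
```

```text
time: 20.95
position: [0.5069, 0.16, 0.0475]
tool_rot: [-0.326, 1.561, -0.474]
ft_force: [1.5, 3.6, -1.7]
grip_width: 0.008
time: 21.62
position: [0.506, 0.1501, 0.0477]
tool_rot: [-0.327, 1.561, -0.475]
ft_force: [0.2, 2.3, -2.2]
grip_width: 0.001
t 21.6167 p [0.506  0.1501 0.0477] F [ 0.18  2.28 -2.18] z yaw -5.58 x [-0.0512 -0.4854 -0.8728] w 0.00077039667253001
polar 0.2244 120.22
tip s 0.17709380083901113 lat -0.0001290804202154748 [0.50547957 0.1447821  0.03806999]
0.18 [-0.0014  0.0026  0.0001]
0.17 [ 0.0035 -0.0062  0.0001]
0.165 [ 0.006  -0.0105  0.0001]
side 0.81 [0.498 0.045 0.01 ] s 0.0769
side 0.78 [0.501 0.105 0.01 ] s 0.1367
side 0.56 [ 0.495 -0.02   0.013] s 0.0126
top 0.85 [0.493 0.04  0.012] s 0.0711
top 0.56 [ 0.489 -0.02   0.014] s 0.012
top 0.52 [0.501 0.108 0.01 ] s 0.1405
```

View pics/s14.png

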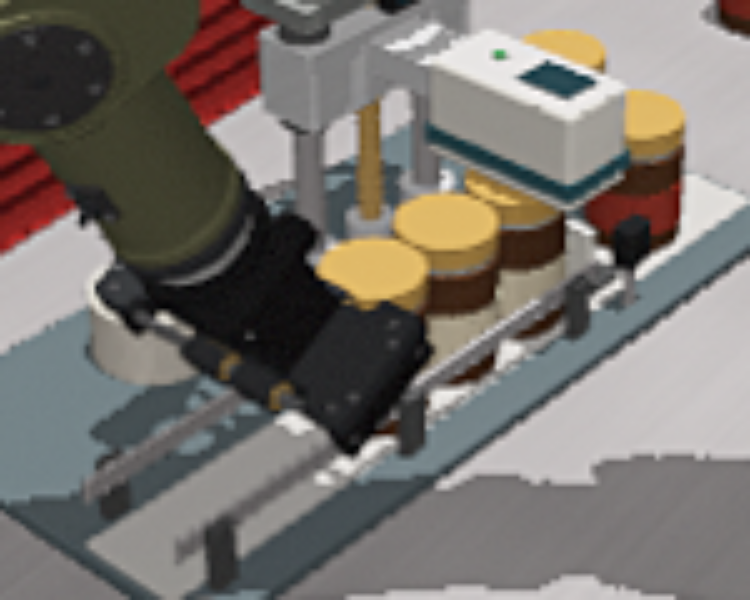

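```bash
python3 -m creep '[{"linear":[0.0005,-0.0009,0],"twist":[0,0,0],"fingers":1},{"linear":[0.001,-0.0018,0],"twist":[0,0,0],"fingers":1},{"linear":[0.0015,-0.0026,0],"twist":[0,0,0],"fingers":1},{"linear":[0.0019,-0.0035,0],"twist":[0,0,0],"fingers":1},{"linear":[0.0024,-0.0044,0],"twist":[0,0,0],"fingers":1},{"linear":[0.0029,-0.0052,0],"twist":[0,0,0],"fingers":1}]'
for i in 1; do python3 -m creep '[{"linear":[0.0005,-0.0009,0],"twist":[0,0,0],"fingers":1},{"linear":[0.0005,-0.0009,0],"twist":[0,0,0],"fingers":1}]'; python3 -m creep '[{"linear":[0.0005,-0.0009,0],"twist":[0,0,0],"fingers":1},{"linear":[0.0005,-0.0009,0],"twist":[0,0,0],"fingers":1}]'; done
```

```text
time: 22.32
position: [0.5055, 0.1446, 0.0477]
tool_rot: [-0.326, 1.561, -0.474]
ft_force: [0.0, 4.3, -1.3]
grip_width: 0.002
time: 22.48
position: [0.5054, 0.1433, 0.0477]
tool_rot: [-0.326, 1.561, -0.475]
ft_force: [0.4, 2.9, -2.2]
grip_width: 0.008
time: 22.65
position: [0.5053, 0.1424, 0.0477]
tool_rot: [-0.326, 1.561, -0.474]
ft_force: [0.6, 2.8, -1.9]
grip_width: 0.007
```

```bash
for i in 1; do python3 -m creep '[{"linear":[0.0005,-0.0009,0],"twist":[0,0,0],"fingers":1},{"linear":[0.0005,-0.0009,0],"twist":[0,0,0],"fingers":1}]'; python3 -m creep '[{"linear":[0.0005,-0.0009,0],"twist":[0,0,0],"fingers":1},{"linear":[0.0005,-0.0009,0],"twist":[0,0,0],"fingers":1}]'; python3 lane.py 15; done
```

```text
time: 22.82
position: [0.5052, 0.1418, 0.0477]
tool_rot: [-0.326, 1.561, -0.474]
ft_force: [0.1, 4.6, -2.3]
grip_width: 0.007
time: 22.98
position: [0.5053, 0.1417, 0.0477]
tool_rot: [-0.325, 1.561, -0.472]
ft_force: [-0.0, 5.7, -1.6]
grip_width: 0.005
t 22.9833 p [0.5053 0.1417 0.0477] F [-0.04  5.66 -1.59] z yaw -5.52 x [-0.05   -0.4833 -0.874 ] w 0.005216002780296082
polar 0.2176 121.52
tip s 0.16861416554712483 lat -8.829435420033798e-05 [0.504701   0.13633799 0.03807157]
0.18 [-0.0055  0.01    0.0001]
0.17 [-0.0006  0.0012  0.0001]
0.165 [ 0.0018 -0.0031  0.0001]
side 0.74 [0.498 0.034 0.016] s 0.0656
side 0.65 [ 0.491 -0.03   0.013] s 0.0021
top 0.76 [0.504 0.102 0.011] s 0.1345
top 0.73 [ 0.436 -0.476  0.002] s -0.4473
top 0.54 [0.491 0.03  0.014] s 0.0615
```

View pics/s15.png

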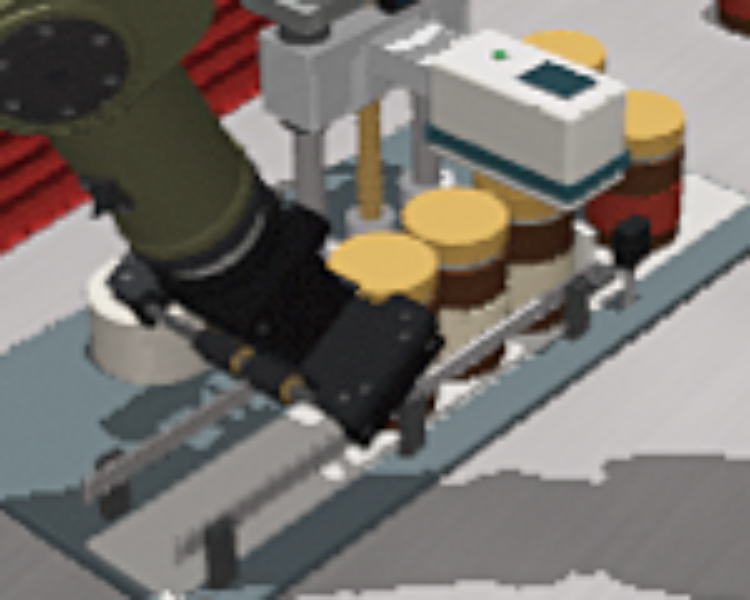

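View pics/t15.png

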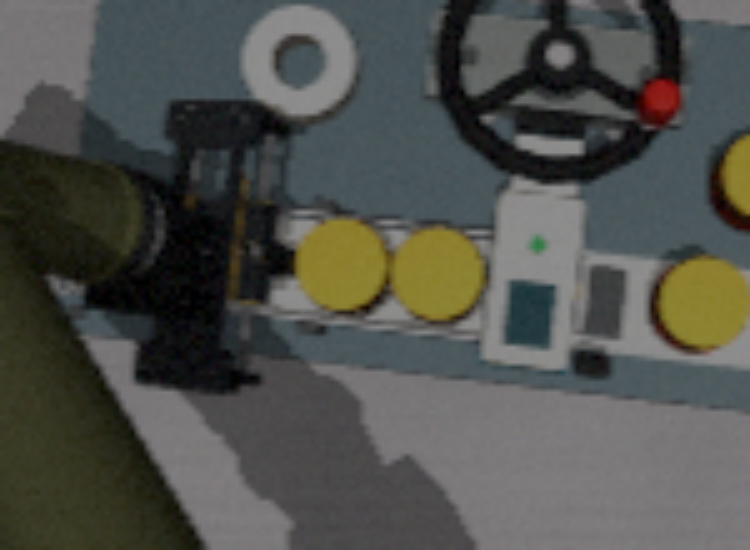

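```bash
for i in 1; do python3 -m creep '[{"linear":[0.0005,-0.0009,0],"twist":[0,0,0],"fingers":1},{"linear":[0.0005,-0.0009,0],"twist":[0,0,0],"fingers":1}]'; python3 -m creep '[{"linear":[0.0005,-0.0009,0],"twist":[0,0,0],"fingers":1},{"linear":[0.0005,-0.0009,0],"twist":[0,0,0],"fingers":1}]'; done
```

```text
time: 23.35
position: [0.5052, 0.1416, 0.0477]
tool_rot: [-0.325, 1.56, -0.471]
ft_force: [0.7, 7.9, -1.3]
grip_width: 0.008
time: 23.52
position: [0.5052, 0.1415, 0.0477]
tool_rot: [-0.324, 1.56, -0.469]
ft_force: [-0.1, 9.4, -2.1]
grip_width: 0.004
```

```bash
python3 -m creep '[{"linear":[-0.001,0.0017,0],"twist":[0,0,0],"fingers":1},{"linear":[-0.0034,0.0061,0],"twist":[0,0,0],"fingers":1},{"linear":[-0.0098,0.0174,0],"twist":[0,0,0],"fingers":1},{"linear":[-0.0195,0.0349,0],"twist":[0,0,0],"fingers":1},{"linear":[-0.0293,0.0523,0],"twist":[0,0,0],"fingers":1},{"linear":[-0.039,0.0698,0],"twist":[0,0,0],"fingers":1},{"linear":[-0.0536,0.096,0],"twist":[0,0,0],"fingers":1},{"linear":[-0.0706,0.1265,0],"twist":[0,0,0],"fingers":1}]'
python3 -m creep '[{"linear":[-0.026,-0.0146,0],"twist":[0,0,0],"fingers":1},{"linear":[-0.052,-0.0292,0],"twist":[0,0,4],"fingers":1},{"linear":[-0.078,-0.0438,0],"twist":[0,0,9],"fingers":1},{"linear":[-0.104,-0.0585,0],"twist":[0,0,14],"fingers":1},{"linear":[-0.13,-0.073,0],"twist":[0,0,20],"fingers":1},{"linear":[-0.156,-0.0877,0],"twist":[0,0,25],"fingers":1},{"linear":[-0.182,-0.1023,0],"twist":[0,0,30],"fingers":1},{"linear":[-0.182,-0.1023,0],"twist":[0,0,30],"fingers":1}]'
python3 lane.py 16
python3 - <<'E'
import cv2,numpy as np
from h import *
print(np.round(readout.get_state()['joint_positions'],3))
from bench import viewer,nets
im,d=viewer.get_image('side');cv2.imwrite('pics/side_d.png',im[:,:,::-1])
r=cv2.imread('pics/side0.png');q=cv2.imread('pics/side_d.png')
up=lambda im:cv2.resize(im[110:170,290:365],None,fx=10,fy=10,interpolation=cv2.INTER_CUBIC)
f=lambda im:im[:,:,2].astype(np.float32)-im[:,:,1]
r,q=up(r),up(q)
m=cv2.matchTemplate(f(q)[270:520,235:405],f(r)[290:500,265:375],cv2.TM_CCOEFF_NORMED);_,v,_,l=cv2.minMaxLoc(m);print(v,(l[0]-30)/10,(l[1]-20)/10)
im,d=viewer.get_image('top');cv2.imwrite('pics/top_d.png',im[:,:,::-1])
a=cv2.imread('pics/top0.png').astype(int);b=im[:,:,::-1].astype(int)
def c(a):
    w=np.clip(a[:,:,2]-a[:,:,1]-60,0,None)[155:185,340:362];y,x=np.mgrid[155:185,340:362];return (w*x).sum()/w.sum(),(w*y).sum()/w.sum()
print('top handle',c(a),c(b))
print([x['centre'] for x in nets.place_of('top','grip_mid')][:1],[x['centre'] for x in nets.place_of('top','print_head')][:1])
for l in ('coded_jar','label_roll','sample_jar'):print(l,[np.round(x['centre'],3) for x in nets.place_of('top',l)][:3])
E
```

```text
time: 24.18
position: [0.5197, 0.2811, 0.0481]
tool_rot: [-0.327, 1.561, -0.481]
ft_force: [0.6, 0.3, 0.0]
grip_width: 0.005
time: 24.85
position: [0.524, 0.2783, 0.2645]
tool_rot: [0.097, 1.561, -0.067]
ft_force: [1.4, -0.8, 0.8]
grip_width: 0.008
t 24.85 p [0.524  0.2783 0.2645] F [ 1.37 -0.78  0.83] z yaw -6.02 x [ 0.0089  0.0185 -0.9998] w 0.007686545985050287
polar 0.3358 106.44
tip s 0.3119699677534777 lat 0.005455061698349734 [0.52406737 0.27849112 0.25351246]
0.18 [ 0.2129 -0.1362 -0.0059]
0.17 [ 0.2127 -0.1462 -0.0058]
0.165 [ 0.2126 -0.1512 -0.0057]
side 0.93 [0.497 0.034 0.014] s 0.0659
side 0.85 [ 0.492 -0.027  0.016] s 0.0047
side 0.74 [0.503 0.095 0.014] s 0.1273
top 0.85 [0.501 0.098 0.011] s 0.1301
top 0.74 [0.496 0.032 0.012] s 0.0644
[-0.206  0.206 -0.381  1.564  0.064  1.385 -0.688]
0.9964600801467896 0.0 0.0
top handle (np.float64(351.9245614035088), np.float64(168.77017543859648)) (np.float64(351.9599583983359), np.float64(168.84711388455537))
[[0.5892, -0.1008, 0.2768]] [[0.6146, -0.0401, 0.1177]]
coded_jar [array([ 0.566, -0.187,  0.015]), array([ 0.483, -0.142,  0.008])]
label_roll [array([0.646, 0.134, 0.01 ])]
sample_jar [array([ 0.573, -0.48 , -0.001])]
```

View pics/s16.png

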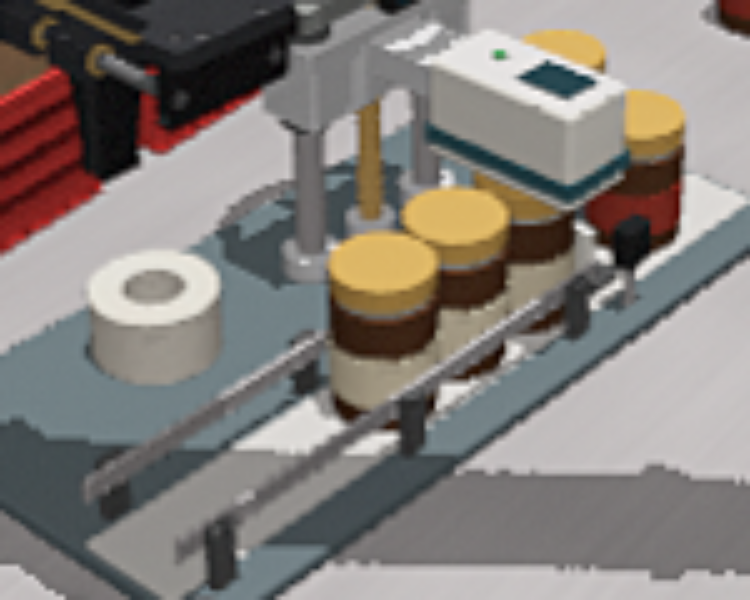

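View pics/top_d.png

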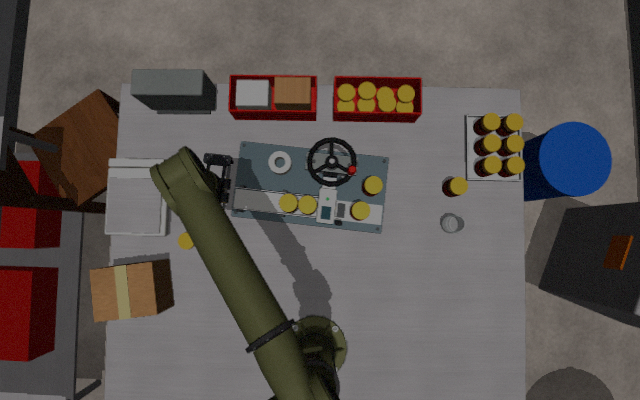

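```bash
python3 -m creep '[{"linear":[-0.01,0.01,0],"twist":[0,0,0],"fingers":1},{"linear":[-0.02,0.02,0],"twist":[0,0,0],"fingers":1},{"linear":[-0.02,0.02,0],"twist":[0,0,0],"fingers":1},{"linear":[-0.02,0.02,0],"twist":[0,0,0],"fingers":1},{"linear":[-0.02,0.02,0],"twist":[0,0,0],"fingers":1}]'
python3 -c "
from bench import job
print(job.close_job())"
```

```text
time: 25.82
position: [0.5216, 0.3011, 0.276]
tool_rot: [0.087, 1.574, -0.066]
ft_force: [0.4, -0.2, -1.1]
grip_width: 0.005
the job is handed in; nothing more can be done
None
```

I turned the hand wheel one full clockwise turn, then pushed the row of jars up to the stop. The job is handed in at about 26 s of the 72 s limit.

- **Wheel:** I pushed the handle round with closed fingertips and never gripped it. It stopped within about 0.1 pixel of its starting place in both cameras, which I put at roughly 1°. The network put the head's underside at about 117 mm, where it had read 105 mm (side) and 110 mm (top) at the start.
- **Jars:** I pushed the last jar low down with the tool tilted. The row stopped moving and the force rose from about 3 N to 9.4 N, so I take the first jar to be against the stop. In the last pictures all three stand upright in a row, about 0–5, 65 and 129 mm from the jar place, below the head with no contact visible.
- **Everything else:** The coded jars and the label roll measured where they started. The lid, pen and empty jar I did not measure again. The arm finished clear of everything, with wrist force near zero.

- **Joint 6:** it read 2.053 rad against its stated limit of 2.05 while I tilted the tool high up. I moved down at once and it fell to 1.65, but I can't say whether that reading counts as passing its range.
- **First jar under the head:** it is half hidden there. The top camera missed it in the last check, and the side camera put it 2–5 mm from the jar place. That is about the network's own error, so its contact with the stop rests mainly on the force reading.

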